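# Reverse a cavity filter in its sloping test cradle

### The arm

A 7-joint arm with a two-finger parallel gripper is mounted at the origin on the work surface; the furniture and walls round the work are solid. World frame = base frame: x ahead of the robot, y to its left, z up, the work surface at z = 0. Lengths are in m, angles in rad, forces in N, time in s.
With the tool pointing down it reaches from about 0.425 to 0.925 m from the base axis. Payload 6.8 kg.
Tool frame: the origin (TCP) lies midway between the tips of the shut fingers; the grasp point (between the pads) lies r.grasp_offset behind it (r.grasp_offset is the distance from the TCP to the grasp point, in m); z points along the fingers, y is the direction in which the jaws open and shut (so a half turn about z gives the same grasp; the last joint's range is limited). The gripper opens to 85 mm and grips with 20 to 120 N. Pads are 22 mm wide; open, the fingers measure 114 mm over their backs; the gripper's body (76 mm by 85 mm) begins 54 mm behind the grasp point. The pads swing forward as they close: fully open they stand 13 mm farther back than shut.
Start: joints at [1.22, 0.477, 0.022, 1.555, -0.011, 1.109, -0.083], TCP at [0.162, -0.655, 0.231] pointing down, gripper open.
Joint ranges: [-2.96, 2.96], [-0.34, 2.1], [-1.41, 1.46], [0.24, 2.44], [-1.37, 4.51], [0.17, 1.92], [-2.96, 2.96]. Speed limits (rad/s): [2.39, 2.39, 3.14, 3.14, 3.14, 3.14, 3.14].

### API

Orientations are given as a rotation vector (axis times angle).
In Python, from bench import r gives the robot as it stands. The module is installed in compiled form; this text tells all that it offers.
- The arm moves only by the tool send_rows, never from a script. Its argument "moves" is one flat list of numbers, 4 for each row, row after row: the shift along the tool's x, y, z in mm, then the turn about the tool's z in degrees. A call has 1 to 8 rows; each row is the pose to reach, as a shift and turn from the pose commanded when the call began, along the tool's axes at that moment; what a row does not reach only later rows make up. A row lasts 1/8 s, in which the tool goes at most 62.5 mm and 10.7 degrees, less where a joint would pass 70% of its speed; a pose out of reach is approached as far as the arm can. A call with a gripper value outside its range is refused whole. "hand" is the closure, from 0 (fully open) to 1 (shut), set as the call begins (left out, the last holds). The fingers move at their own pace and stop on an object; "newtons" is the grip in N (left out, the last holds). Time passes only in rows, so rows that repeat a pose let the fingers close. It gives the time, the measured TCP pose, the force and the opening at its end, in the units of the state.
- r.get_obs(): the state, without advancing time (a new reading comes with each control period).
- r.grab_frame(name): name is "scene" or "top"; returns a dict with "img" (420x560x3 uint8, red, green, blue), "mtx" (3x3 intrinsics, pixels), "world_to_cam" (4x4, takes a point from world to camera coordinates). Camera axes: x right, y up, looking along -z (the intrinsics and any distortion apply to the point x, -y, -z); pixel columns grow to the right and rows downward; lengths in m; the calibration is good to about 2 mm. A picture is of the moment at which its call begins. There is no depth.
- r.hand_in(): hands the job in, once; it reports no verdict.
The state is a dict: "clock": time; "joints": joint angles; "qvel": joint speeds; "tau": joint torques, N m; "tcp_pos": TCP position; "orientation": TCP orientation; "contact_force": force on the tool from outside, world axes, zero at the start; "moment": the same for the moment, N m; "grip_width": finger opening in m.
Only numpy, scipy, OpenCV 4.12 (cv2) and the standard library are available. Lean on these libraries where they do the work, as an engineer would, in place of code of your own. Each camera call takes 0.05 s, during which the arm holds its last target.

### The job

The filter in the sloping test cradle has been measured from its red end and must now be turned end for end, so that its blue end sits fully home in the socket, screw side up as before. The tape measure left on the cradle's top keeps the red-handled wire bail from folding back: put it in the white tool bin, then fold the bail right back, draw the filter out, turn it and slide it in again, and swing the bail back up behind it as far as it was. Do not shift the pump bottle, the solder spool or the teal carton beside it.

Things in the scene. Friction and masses are not known exactly. Their poses are not given: they have to be found in the camera images.
- cradle: Fixed test cradle, 262 (x) x 134 (y) mm. Origin: centre of its underside, on the bench; z up; x from its low front (socket) to its high back. The back is a grey box with a level top, the ledge, 94 mm above the bench, from x = 6 to 130 mm, 130 mm wide. Before it a bed slopes up at 30 degrees from the low socket to the ledge's front edge.
- slot: Sloping bed and socket, fixed on the cradle at x -118, z 38.5 mm, pitched 30 degrees: x up the slope (the filter's way out), y across (the cradle's y), z square to the slope, upward. Origin: foot of the socket's end wall, at mid-width. The filter lies on a runner 28 mm wide, top z = 0, x 0 to 138 mm. Beside it the bed is 12 mm lower (cheeks at y +-50 mm: 9 mm), so fingers have room.
- mouth (a point): Middle of the socket's mouth, at slot x = 42, z = 17 mm. The black socket block encloses slot x = 0 to 42 mm; its opening is 50 mm wide (y) and 34 mm high (z from 0); outside it is 74 mm wide and reaches z = 44 mm. Flared lips at the mouth reach x = 53 mm.
- filter: Aluminium cavity filter, a block 140 (x) x 46 (y) x 32 (z) mm, about 0.36 kg. Origin: centre of its underside; x from its red to its blue end; z out of the screw side. It starts seated red end down (origin at slot x 70 mm), fits either way round and may need a light push to go home. Grip it across the 46 mm near mid-length, fingers square to the slope (30 degrees off vertical).
- blue_end (a point): Centre of the filter's blue end face, 70 mm from its origin along x, 16 mm above its underside. When seated blue end down it lies at slot x = 0, y = 0, z = 16 mm.
- red_end (a point): Centre of the filter's red end face, 70 mm from its origin along -x, 16 mm above its underside.
- bail (a joint): Wire bail's angle (rad): 0 = up, square to the slope, its stop plate (58 mm wide, 7 to 29 mm from the hinge) 1.5 mm behind the filter's upper end; grows as it folds back, away from the socket; 2.08 = right back, flat above the ledge. Stiff hinge: it stays where left, about 2 N at the bar moves it. Between plate and bar the loop is open, 54 mm wide.
- bail_bar (a point): Middle of the red grip sleeve (12 mm thick, 44 mm long, along the cradle's y) on the bail's crossbar, 66 mm from the hinge axis. Folded right back it lies about 13 mm above the ledge.
- bail_hinge (a point): Middle of the bail's hinge axis, which runs along the cradle's y; at slot x = 144, z = -4 mm.
- tape_measure: Blue pocket tape measure with a yellow stripe, 38 (x, thickness; flat sides about 35 mm apart, centred on x = +1.5 mm) x 72 (y) x 57 mm high, 0.21 kg, standing on the ledge behind the bail. Origin: centre of its underside, z up. Grip it across the flat sides.
- tool_bin: White open tool bin, 271 (x) x 174 (y) x 68 mm high, fixed. Origin: centre of its underside. Inner floor (tools printed on it) 28 mm above the bench; inside 250 x 155 mm at the rim. A screwdriver and side cutters lie loose in it, toward -x; beyond x = 50 mm it is empty.
- bottle: Bystander: white pump bottle, 60 mm wide, 118 mm high. Origin: centre of its underside.
- solder_spool: Bystander: solder spool standing on its flange, 56 mm wide, 40 mm high. Origin: centre of its underside.
- glove_carton: Bystander: teal carton, 62 (x) x 105 (y) x 40 mm high. Origin: centre of its underside.
Not all that is in view belongs to the job. What is shaped like the filter but yellow is not meant.

How it is judged:
On the way, in this order (a step that is already met when the one before it is completed fails the run):
1. the tape measure lies in the tool bin, let go (x of tape_measure in the frame of tool_bin between -0.125 and 0.125 m and y of tape_measure in the frame of tool_bin between -0.08 and 0.08 m and z of tape_measure in the frame of tool_bin between 0.02 and 0.085 m and contact force between the fingers and tape_measure below 0.2 N), for 0.2 s.
2. the bail is folded right back (value of joint bail above 1.85 rad), for 0.1 s.
3. the filter is out of the socket: both of its ends are more than 44 mm up the slope from the socket's end wall (x of each of red_end, blue_end in the frame of slot above 0.044 m), for 0.05 s.
At the end, for the whole second after the job is handed in: Filter home, blue end in the socket, screws up: blue end face within 4 mm of the end wall and 5 mm of centre, red end in line within 8 mm across, 6 mm square to the slope. Bail up again (under 0.15 rad). Tape measure in the tool bin. Both at rest (x of blue_end in the frame of slot between -0.004 and 0.004 m and y of blue_end in the frame of slot between -0.005 and 0.005 m and z of blue_end in the frame of slot between 0.011 and 0.021 m and y of red_end in the frame of slot between -0.008 and 0.008 m and z of red_end in the frame of slot between 0.01 and 0.022 m and z of filter in the frame of slot below 0.006 m and x of tape_measure in the frame of tool_bin between -0.125 and 0.125 m and y of tape_measure in the frame of tool_bin between -0.08 and 0.08 m and z of tape_measure in the frame of tool_bin between 0.02 and 0.085 m and value of joint bail below 0.15 rad and linear speed of each of filter, tape_measure below 0.02 m/s); the robot touches nothing.
It fails at once if pump bottle shifted by more than 20 mm (distance of bottle from where it was at the start of the episode above 0.02 m).
It fails at once if solder spool shifted by more than 20 mm (distance of solder_spool from where it was at the start of the episode above 0.02 m).
It fails at once if teal carton shifted by more than 20 mm (distance of glove_carton from where it was at the start of the episode above 0.02 m).
It also fails if it takes over 72 s, if anything falls off the work surface, if the arm or the gripper's body presses on something with over 40 N, if the wrist force passes 120 N, or if a joint passes its speed limit or range.

## Working session

There is one attempt and no reset: what is moved stays moved. The work goes in short steps, Python scripts to look and compute and a tool call to move; the robot and the scene stay as the last step left them, time stands still between calls to the robot, and variables do not carry over. Pictures are saved under pics/ and viewed, and the job is handed in when it is done.

Besides the shell and the picture viewer there is one more tool, called after "Call:" by a JSON object that holds its "op" and its "data", one argument or row to a line. send_rows: Moves the arm, as the interface text tells. Its arguments: {"type":"object","properties":{"moves":{"type":"array"},"hand":{"type":"number"},"newtons":{"type":"number"}},"required":["moves"]}

```bash
mkdir -p pics; ls
python3 - <<'E'
from bench import r
import cv2,numpy as np
np.set_printoptions(precision=4,suppress=True)
for n in("scene","top"):
    f=r.grab_frame(n); cv2.imwrite(f"pics/{n}0.png",f["img"][:,:,::-1]); print(n,f["mtx"],f["world_to_cam"],f.keys())
print(r.get_obs(),r.grasp_offset)
E
```

```text
pics
scene [[404.5925   0.     279.0515]
 [  0.     404.5925 208.0764]
 [  0.       0.       1.    ]] [[-0.872  -0.4891  0.018   0.2939]
 [ 0.3194 -0.5408  0.7782 -0.3208]
 [-0.3709  0.6844  0.6278 -0.6543]
 [ 0.      0.      0.      1.    ]] dict_keys(['img', 'mtx', 'world_to_cam'])
top [[381.2981   0.     281.3166]
 [  0.     381.2981 205.2275]
 [  0.       0.       1.    ]] [[ 0.0157 -0.9999  0.0035 -0.1566]
 [ 0.9945  0.016   0.1034 -0.4526]
 [-0.1034  0.0019  0.9946 -0.9402]
 [ 0.      0.      0.      1.    ]] dict_keys(['img', 'mtx', 'world_to_cam'])
{'clock': 0.1, 'joints': array([ 1.2199,  0.4777,  0.0223,  1.5563, -0.0115,  1.1093, -0.0831]), 'qvel': array([ 0.001 , -0.0007,  0.0001, -0.0022, -0.0003, -0.0008, -0.0014]), 'tau': array([  0.0051, -59.7762,   1.6143, -28.1952,   0.0129,   0.0051,
         0.    ]), 'tcp_pos': array([ 0.1622, -0.6547,  0.2304]), 'orientation': array([-3.1168, -0.3803,  0.0005]), 'contact_force': array([-0.5328,  0.0232, -0.601 ]), 'moment': array([ 0.0403, -0.0198, -0.0422]), 'grip_width': 0.08502729968023374} 0.0187
```

View pics/scene0.png

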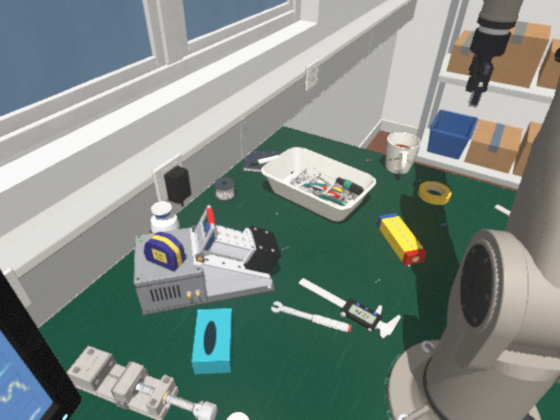

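View pics/top0.png

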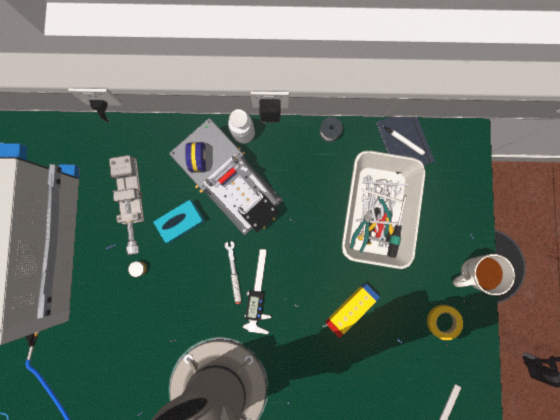

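The scene picture shows the cradle at (210,260) with the tape measure at (165,250), bin at (318,182), bottle (163,215), spool (225,188) and carton (212,340). In the top picture, the cradle is at (225,180), tape (196,157), bail (227,175), bin (385,208), bottle (240,125), spool (331,128), carton (178,221).

Candidates: tape measure is the blue/yellow block on the ledge, top (196,157), not the yellow tape roll (445,322). The filter is the aluminium block in the cradle, top (235,195), not the yellow block (352,310). Close crops follow.

Run:
```python
import cv2
a=cv2.imread("pics/top0.png")[100:250,150:300]; cv2.imwrite("pics/topc.png",cv2.resize(a,(600,600),interpolation=cv2.INTER_CUBIC))
a=cv2.imread("pics/scene0.png")[190:325,120:300]; cv2.imwrite("pics/scenec.png",cv2.resize(a,(792,594),interpolation=cv2.INTER_CUBIC))
a=cv2.imread("pics/top0.png")[135:285,320:470]; cv2.imwrite("pics/topb.png",cv2.resize(a,(600,600),interpolation=cv2.INTER_CUBIC))
```

```text
(no output)
```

View pics/topc.png

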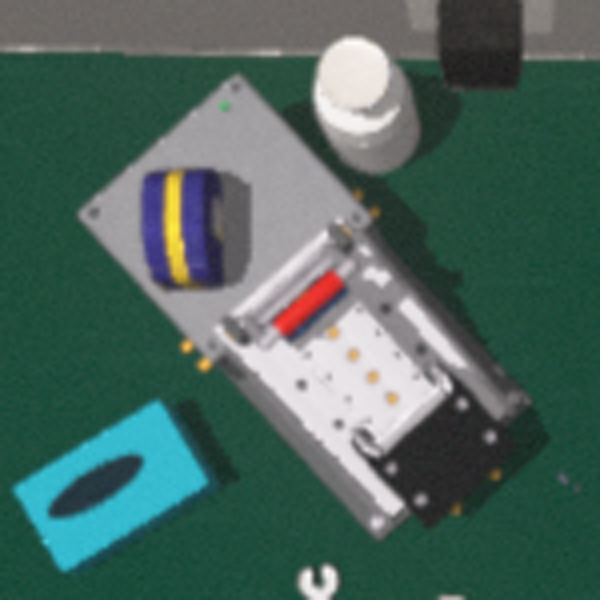

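View pics/scenec.png

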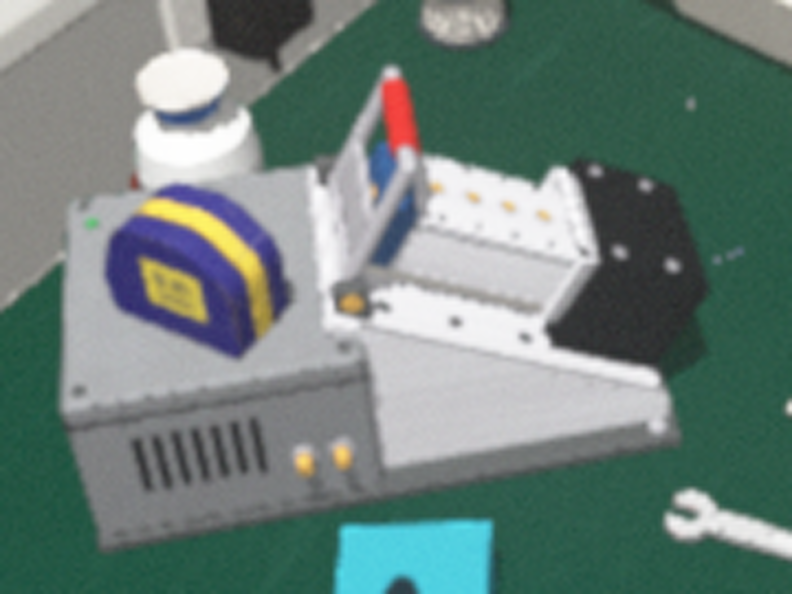

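View pics/topb.png

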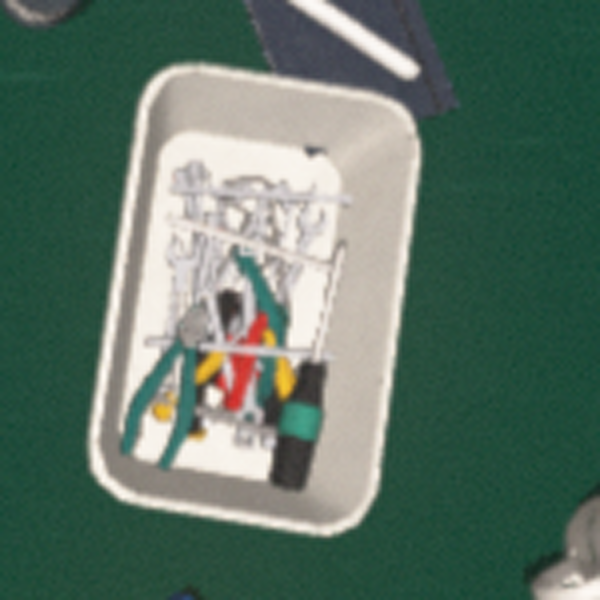

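```bash
cat > h.py <<'E'
import numpy as np,cv2
from scipy.optimize import least_squares
from scipy.spatial.transform import Rotation as R
np.set_printoptions(precision=4,suppress=True)
# calibration of both cameras kept from the first frames
from bench import r
def proj(f,P):
    P=np.atleast_2d(P); W=f["world_to_cam"]; c=P@W[:3,:3].T+W[:3,3]
    q=c*[1,-1,-1]; K=f["mtx"]; u=q@K.T; return u[:,:2]/u[:,2:]
def ray(f,uv):
    W=f["world_to_cam"]; d=np.linalg.inv(f["mtx"])@[uv[0],uv[1],1.]*[1,-1,-1]
    return -W[:3,:3].T@W[:3,3], W[:3,:3].T@d
def onz(f,uv,z):
    o,d=ray(f,uv); return o+d*(z-o[2])/d[2]
def frame(x,y,yaw,z=0): # 4x4
    T=np.eye(4);T[:3,:3]=R.from_euler('z',yaw).as_matrix();T[:3,3]=[x,y,z];return T
S=np.eye(4); S[:3,:3]=R.from_euler('y',-30,degrees=True).as_matrix(); S[:3,3]=[-.118,0,.0385]
def ap(T,P): return np.atleast_2d(P)@T[:3,:3].T+T[:3,3]
E
python3 - <<'E'
from h import *
ft=r.grab_frame("top"); fs=r.grab_frame("scene")
import pickle; pickle.dump((ft,fs),open("cams.pkl","wb"))
def sl(x,y,z): return ap(S,[x/1e3,y/1e3,z/1e3])[0]
t=lambda u,v:(u/4+150-.375,v/4+100-.375); s=lambda u,v:(u/4.4+120-.4,v/4.4+190-.4)
C=[(ft,t(80,213),(.13,.065,.094)),(ft,t(237,75),(.13,-.065,.094)),(ft,t(310,305),sl(144,0,62)),
(fs,s(66,412),(.13,.065,.094)),(fs,s(72,205),(.13,-.065,.094)),(fs,s(366,372),(.006,.065,.094)),(fs,s(398,115),sl(144,0,62))]
def res(p):
    T=frame(*p); return np.concatenate([(proj(f,ap(T,P))[0]-uv) for f,uv,P in C])
z0=onz(ft,t(270,300),.05)
o=least_squares(res,[z0[0],z0[1],np.deg2rad(45)],loss='soft_l1'); print(o.x,np.rad2deg(o.x[2]),o.cost); print(res(o.x).reshape(-1,2))
T=frame(*o.x); np.save("T.npy",T)
TS=T@S
def draw(f,img,off,k,name):
    im=cv2.resize(f["img"][off[1]:off[1]+img[1],off[0]:off[0]+img[0],::-1],None,fx=k,fy=k,interpolation=cv2.INTER_CUBIC)
    def line(P,Tm,c):
        q=(proj(f,ap(Tm,np.array(P)))+.5-off)*k
        for a,b in zip(q[:-1],q[1:]): cv2.line(im,tuple(int(v) for v in a),tuple(int(v) for v in b),c,1)
    for z in(.094,0.): line([(.13,.065,z),(.13,-.065,z),(.006,-.065,z),(.006,.065,z),(.13,.065,z)],T,(0,255,0))
    line([(-.131,-.067,0),(-.131,.067,0)],T,(0,255,0))
    for x in(0,.042): line([(x,-.037,.0),(x,-.037,.044),(x,.037,.044),(x,.037,.0)],TS,(255,0,255))
    for x in(0,.14): line([(x,-.023,.0),(x,-.023,.032),(x,.023,.032),(x,.023,.0)],TS,(0,255,255))
    line([(.144,-.022,.062),(.144,.022,.062)],TS,(255,255,0))
    cv2.imwrite(name,im)
draw(ft,(150,150),(150,100),4,"pics/ov_t.png"); draw(fs,(180,135),(120,190),4.4,"pics/ov_s.png")
E
```

```text
[ 0.5182 -0.0137  0.7617] 43.642033710043606 9.626728754955854
[[-2.1908  0.3984]
 [-0.4599 -1.1336]
 [ 0.0621  0.9629]
 [-0.9921 -0.6153]
 [-0.9331 -1.7382]
 [ 0.8254 -3.5933]
 [ 2.3819  1.2155]]
```

View pics/ov_t.png

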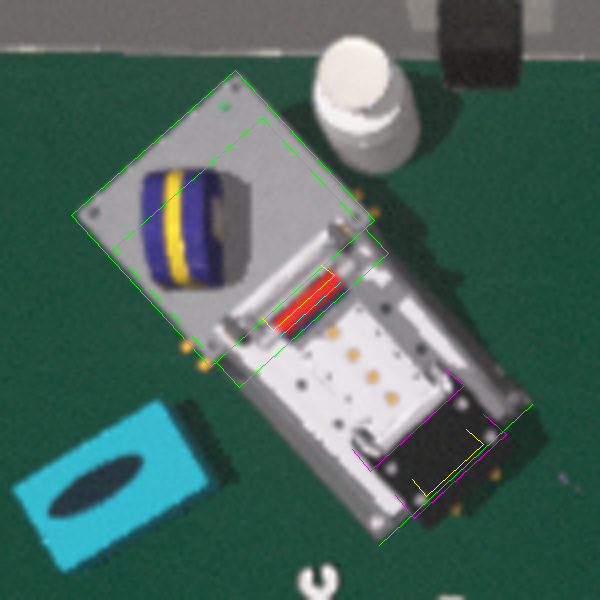

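View pics/ov_s.png

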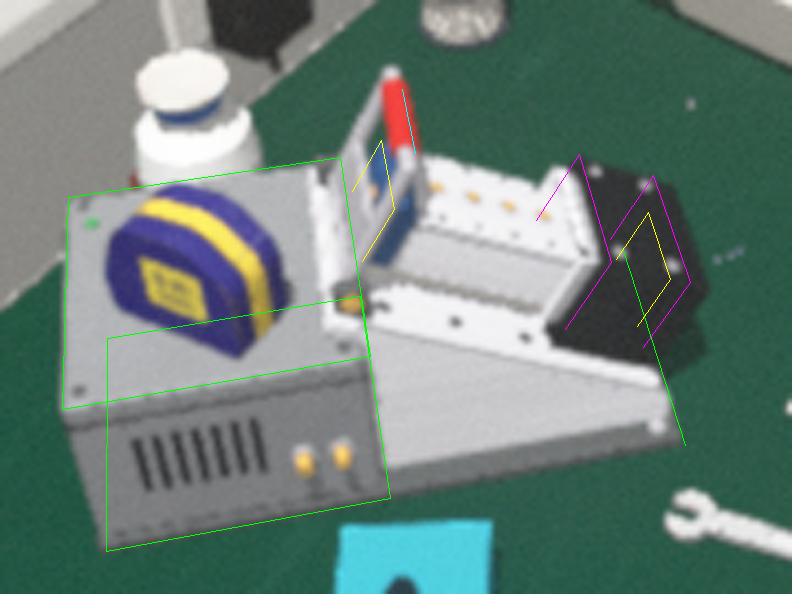

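```bash
cat > fit.py <<'E'
from h import *
import pickle; ft,fs=pickle.load(open("cams.pkl","rb"))
def sl(x,y,z): return ap(S,[x/1e3,y/1e3,z/1e3])[0]
t=lambda u,v:(u/4+150-.375,v/4+100-.375); s=lambda u,v:(u/4.4+120-.4,v/4.4+190-.4)
C=[(ft,t(77,213),(.13,.065,.094)),(ft,t(237,72),(.13,-.065,.094)),(ft,t(310,305),sl(144,0,62)),(ft,t(440.5,451),sl(21,0,44)),
(fs,s(63,412),(.13,.065,.094)),(fs,s(69,203),(.13,-.065,.094)),(fs,s(398,115),sl(144,0,62)),(fs,s(633,218),sl(21,0,44))]
def res(p):
    T=frame(*p[:3]); return np.concatenate([(proj(f,ap(T,P)+(p[3:6] if f is ft else -p[3:6]))[0]-uv) for f,uv,P in C]+[p[3:]/.001])
o=least_squares(res,[.518,-.014,.76,0,0,0]); print(o.x,np.rad2deg(o.x[2])); print(res(o.x)[:16].reshape(-1,2))
T=frame(*o.x[:3]); np.save("T.npy",T)
cam=[ray(f,(0,0))[0] for f in(ft,fs)]; print(cam)
print("tape top",onz(ft,t(182,232),.15)); 
b=lambda u,v:(u/4+320-.375,v/4+135-.375)
for uv in [(190,63),(408,110),(140,110),(420,160),(92,470),(300,532),(375,495)]: print(uv,onz(ft,b(*uv),.068))
for nm,uv,z in [("bottle",(355,70),.118)]: print(nm,onz(ft,t(*uv),z))
print("spool",onz(ft,(331,128),.03),"carton",onz(ft,(178,221),.04))
E
python3 fit.py
```

```text
[ 0.519  -0.0141  0.7655  0.     -0.0006  0.0002] 43.85761193675345
[[-1.1378  0.2481]
 [-0.2901 -0.6828]
 [ 0.5256  0.5418]
 [ 0.15   -0.1966]
 [-0.5951 -0.4597]
 [-0.7536 -1.113 ]
 [ 1.9487  1.1819]
 [-0.3878 -0.4886]]
[array([ 0.3553, -0.1476,  0.9825]), array([0.1161, 0.418 , 0.655 ])]
tape top [0.5452 0.044  0.15  ]
(190, 63) [ 0.5889 -0.3574  0.068 ]
(408, 110) [ 0.5618 -0.4904  0.068 ]
(140, 110) [ 0.5591 -0.3266  0.068 ]
(420, 160) [ 0.531 -0.497  0.068]
(92, 470) [ 0.3405 -0.2971  0.068 ]
(300, 532) [ 0.3059 -0.4205  0.068 ]
(375, 495) [ 0.3284 -0.4655  0.068 ]
bottle [ 0.6504 -0.0457  0.118 ]
spool [ 0.6557 -0.2737  0.03  ] carton [0.4101 0.1054 0.04  ]
```

```bash
cat >> h.py <<'E'
def st():
    o=r.get_obs(); M=R.from_rotvec(o["orientation"]).as_matrix()
    print("t%.2f"%o["clock"],"tcp",o["tcp_pos"],"yaz %.1f"%np.rad2deg(np.arctan2(M[1,1],M[0,1])),"F",o["contact_force"].round(1),"w %.4f"%o["grip_width"],"J",o["joints"].round(2),"tiltz",M[:,2].round(3))
    return o,M
def go(p,yaz=None):
    """print the shift (mm, tool axes) and turn (deg) to world tcp p and tool-y azimuth"""
    o,M=st(); d=M.T@(np.array(p)-o["tcp_pos"])*1e3
    a=np.rad2deg(np.arctan2(M[1,1],M[0,1])); t=0 if yaz is None else -((yaz-a+180)%360-180)
    print("  -> shift",d.round(1),"turn %.1f"%t)
E
python3 -c "
from h import *
go([.5452,.044,.23],-84.5)"
```

```text
t0.20 tcp [ 0.1622 -0.6549  0.2307] yaz -76.1 F [ 0.3 -0.5  0.2] w 0.0855 J [ 1.22  0.48  0.02  1.56 -0.01  1.11 -0.08] tiltz [-0.     0.001 -1.   ]
  -> shift [ 539.8 -586.3    1.3] turn 8.4
```

Call:
{"op": "send_rows", "data": {
  "moves": [270,-293,0,4,270,-293,0,4,270,-293,0,4,270,-293,0,4,270,-293,0,4,270,-293,0,4,270,-293,0,4,270,-293,0,4],
  "hand": 0.3
}}

```text
clock: 1.2
tcp_pos: [0.3549, -0.3043, 0.2315]
orientation: [-3.129, -0.278, -0.001]
contact_force: [-0.4, -0.2, 0.2]
grip_width: 0.0599
```

```bash
python3 -c "
from h import *
go([.5452,.044,.23],-84.5)"
```

```text
t1.20 tcp [ 0.3549 -0.3043  0.2315] yaz -79.9 F [-0.4 -0.2  0.2] w 0.0599 J [ 0.73  0.14 -0.17  2.02  0.03  0.98 -0.85] tiltz [ 0.  0. -1.]
  -> shift [ 248.7 -309.3    1.5] turn 4.6
```

Call:
{"op": "send_rows", "data": {
  "moves": [249,-309,0,5,249,-309,0,5,249,-309,0,5,249,-309,0,5,249,-309,0,5,249,-309,0,5,249,-309,0,5,249,-309,0,5]
}}

```text
clock: 2.2
tcp_pos: [0.5468, 0.0416, 0.2309]
orientation: [-3.138, -0.136, 0.001]
contact_force: [-0.8, -0.2, 0.2]
grip_width: 0.0595
```

```bash
python3 -c "
from h import *
go([.5452,.044,.106],-84.5)
f=r.grab_frame('top');a=f['img'][100:250,150:300,::-1];b=r.grab_frame('scene')['img'][150:300,120:270,::-1]
cv2.imwrite('pics/a1.png',cv2.resize(np.hstack([a,b]),(800,400),interpolation=cv2.INTER_CUBIC))"
```

```text
t2.20 tcp [0.5468 0.0416 0.2309] yaz -85.0 F [-0.8 -0.2  0.2] w 0.0595 J [ 0.16  0.3  -0.43  1.84  0.14  1.03 -1.8 ] tiltz [-0.  0. -1.]
  -> shift [ -1.3  -2.5 124.9] turn -0.5
```

View pics/a1.png

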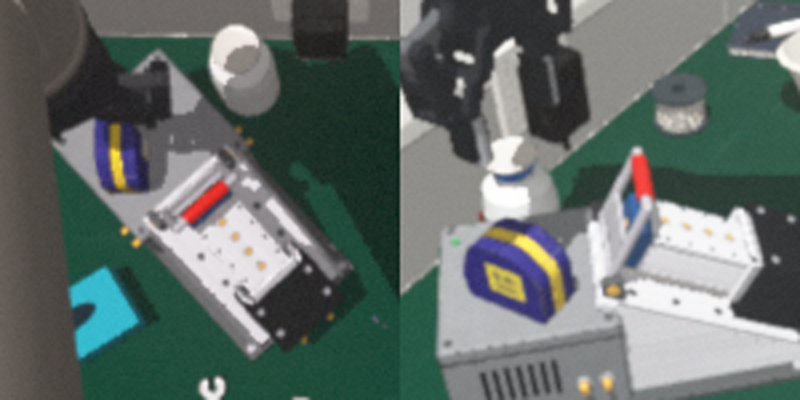

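The gripper hangs above the tape (top view finger at (150,90), shifted by parallax); the bail and filter are unmoved. Descending.

Call:
{"op": "send_rows", "data": {
  "moves": [-1,-2,60,0,-1,-2,100,0,-1,-2,125,0,-1,-2,125,0,-1,-2,125,0]
}}

```text
clock: 2.92
tcp_pos: [0.5455, 0.0421, 0.1074]
orientation: [3.138, 0.132, 0.002]
contact_force: [0.5, 0.0, 0.5]
grip_width: 0.0596
```

```bash
python3 -c "
from h import *
st()
f=r.grab_frame('top');a=f['img'][100:250,150:300,::-1];b=r.grab_frame('scene')['img'][150:300,120:270,::-1]
cv2.imwrite('pics/a2.png',cv2.resize(np.hstack([a,b]),(800,400),interpolation=cv2.INTER_CUBIC))"
```

```text
t2.92 tcp [0.5455 0.0421 0.1074] yaz -85.2 F [0.5 0.  0.5] w 0.0596 J [ 0.12  0.45 -0.39  1.95  0.24  0.78 -1.89] tiltz [ 0.001 -0.    -1.   ]
```

View pics/a2.png

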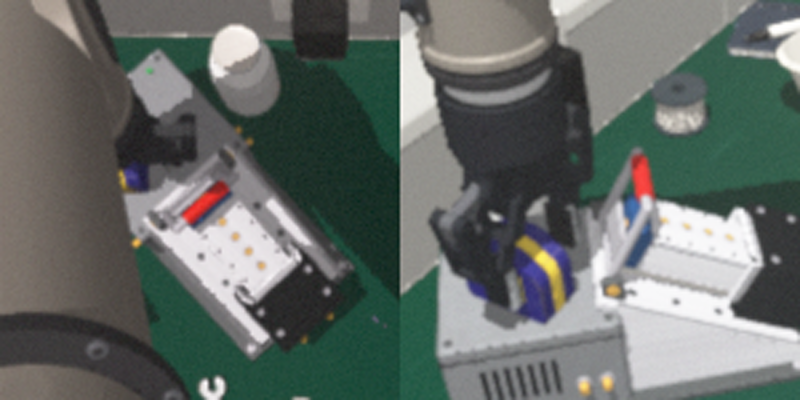

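The fingers straddle the tape's flat sides (scene (505,270)). Closing.

Call:
{"op": "send_rows", "data": {
  "moves": [0,0,0,0,0,0,0,0,0,0,0,0,0,0,0,0,0,0,0,0],
  "hand": 1,
  "newtons": 50
}}

```text
clock: 3.65
tcp_pos: [0.5457, 0.0438, 0.1075]
orientation: [-3.138, -0.135, -0.003]
contact_force: [-1.2, 0.2, 5.6]
grip_width: 0.0346
```

Call:
{"op": "send_rows", "data": {
  "moves": [0,0,-30,0,0,0,-80,0,0,0,-130,0,0,0,-130,0,0,0,-130,0]
}}

```text
clock: 4.28
tcp_pos: [0.544, 0.0428, 0.2355]
orientation: [3.138, 0.134, -0.002]
contact_force: [-1.0, -0.4, -2.5]
grip_width: 0.0346
```

```bash
python3 -c "
from h import *
go([.501,-.405,.237],-98)"
```

```text
t4.28 tcp [0.544  0.0428 0.2355] yaz -85.1 F [-1.  -0.4 -2.5] w 0.0346 J [ 0.16  0.29 -0.43  1.84  0.14  1.04 -1.81] tiltz [-0.001 -0.001 -1.   ]
  -> shift [-81.2 442.5  -1.2] turn 12.9
```

Call:
{"op": "send_rows", "data": {
  "moves": [-81,442,0,13,-81,442,0,13,-81,442,0,13,-81,442,0,13,-81,442,0,13,-81,442,0,13,-81,442,0,13,-81,442,0,13]
}}

```text
clock: 5.28
tcp_pos: [0.498, -0.4095, 0.2332]
orientation: [3.132, -0.234, -0.008]
contact_force: [-0.7, 1.1, -2.9]
grip_width: 0.0346
```

```bash
python3 -c "
from h import *
go([.501,-.405,.05],-98)
f=r.grab_frame('top');a=f['img'][100:300,300:500,::-1];b=r.grab_frame('scene')['img'][80:280,220:420,::-1]
cv2.imwrite('pics/a3.png',cv2.resize(np.hstack([a,b]),(800,400),interpolation=cv2.INTER_CUBIC))"
```

```text
t5.28 tcp [ 0.498  -0.4095  0.2332] yaz -98.5 F [-0.7  1.1 -2.9] w 0.0346 J [ 0.72  0.44 -0.17  1.62  0.08  1.1  -1.2 ] tiltz [-0.005 -0.    -1.   ]
  -> shift [  3.2  -5.1 183.2] turn -0.5
```

View pics/a3.png

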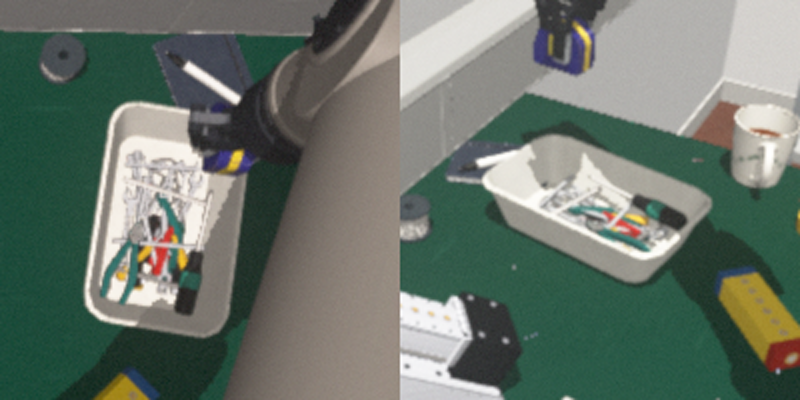

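Tape held (top (228,155)), above the bin's empty end. Lowering.

Call:
{"op": "send_rows", "data": {
  "moves": [3,-5,50,0,3,-5,100,0,3,-5,150,0,3,-5,170,0,3,-5,170,0]
}}

```text
clock: 6.0
tcp_pos: [0.5055, -0.3977, 0.0652]
orientation: [-3.132, 0.219, 0.004]
contact_force: [-0.0, -0.2, -2.8]
grip_width: 0.0345
```

Call:
{"op": "send_rows", "data": {
  "moves": [0,0,5,0,0,0,10,0,0,0,15,0,0,0,15,0]
}}

```text
clock: 6.5
tcp_pos: [0.5055, -0.3995, 0.0512]
orientation: [-3.134, 0.222, 0.0]
contact_force: [-0.2, -0.4, -3.9]
grip_width: 0.0347
```

```bash
python3 -c "
from h import *
st()
f=r.grab_frame('top');a=f['img'][100:300,300:500,::-1];b=r.grab_frame('scene')['img'][80:280,220:420,::-1]
cv2.imwrite('pics/a4.png',cv2.resize(np.hstack([a,b]),(800,400),interpolation=cv2.INTER_CUBIC))"
```

```text
t6.50 tcp [ 0.5055 -0.3995  0.0512] yaz -98.1 F [-0.2 -0.4 -3.9] w 0.0347 J [ 0.69  0.64 -0.16  1.75  0.14  0.76 -1.25] tiltz [-0.  0. -1.]
```

View pics/a4.png

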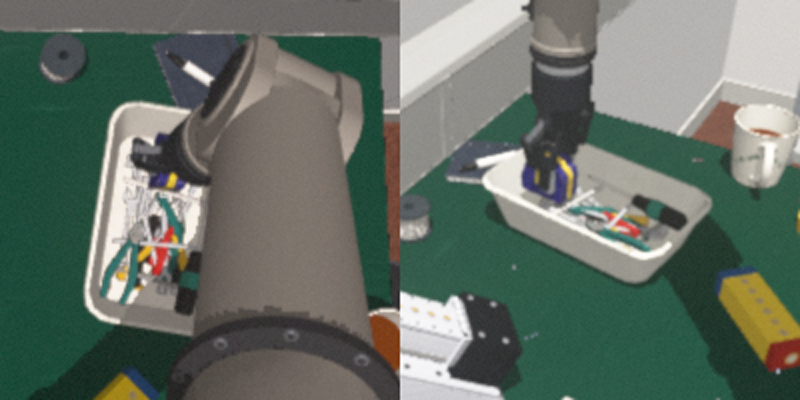

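Tape is inside the bin at its empty end (scene (550,185)). Last lowering, then release with partial opening and rise.

Call:
{"op": "send_rows", "data": {
  "moves": [0,0,4,0,0,0,8,0,0,0,8,0]
}}

```text
clock: 6.98
tcp_pos: [0.5053, -0.3993, 0.0427]
orientation: [-3.133, 0.222, 0.001]
contact_force: [-0.3, -0.2, -1.8]
grip_width: 0.0346
```

Call:
{"op": "send_rows", "data": {
  "moves": [0,0,0,0,0,0,0,0,0,0,0,0,0,0,0,0],
  "hand": 0.4
}}

```text
clock: 7.48
tcp_pos: [0.5058, -0.3996, 0.0435]
orientation: [3.134, -0.222, 0.0]
contact_force: [-0.5, 0.0, 0.6]
grip_width: 0.0512
```

Call:
{"op": "send_rows", "data": {
  "moves": [0,0,-40,0,0,0,-100,0,0,0,-160,0,0,0,-190,0,0,0,-190,0]
}}

```text
clock: 8.1
tcp_pos: [0.5071, -0.4005, 0.2367]
orientation: [3.131, -0.222, 0.008]
contact_force: [0.2, -0.4, -0.1]
grip_width: 0.0514
```

```bash
python3 -c "
from h import *
T=np.load('T.npy');TS=T@S
bar=ap(TS,[.144,0,.062])[0];print('bar',bar, 'hinge',ap(TS,[.144,0,-.004]))
go([.501,-.405,.05],-98)
f=r.grab_frame('top');a=f['img'][100:300,300:500,::-1];b=r.grab_frame('scene')['img'][80:280,220:420,::-1]
cv2.imwrite('pics/a5.png',cv2.resize(np.hstack([a,b]),(800,400),interpolation=cv2.INTER_CUBIC))"
```

```text
bar [ 0.5015 -0.0309  0.1642] hinge [[ 0.5253 -0.0081  0.107 ]]
t8.10 tcp [ 0.5071 -0.4005  0.2367] yaz -98.1 F [ 0.2 -0.4 -0.1] w 0.0514 J [ 0.71  0.43 -0.18  1.62  0.09  1.1  -1.21] tiltz [ 0.005 -0.004 -1.   ]
  -> shift [ -6.5   4.8 186.7] turn -0.1
```

View pics/a5.png

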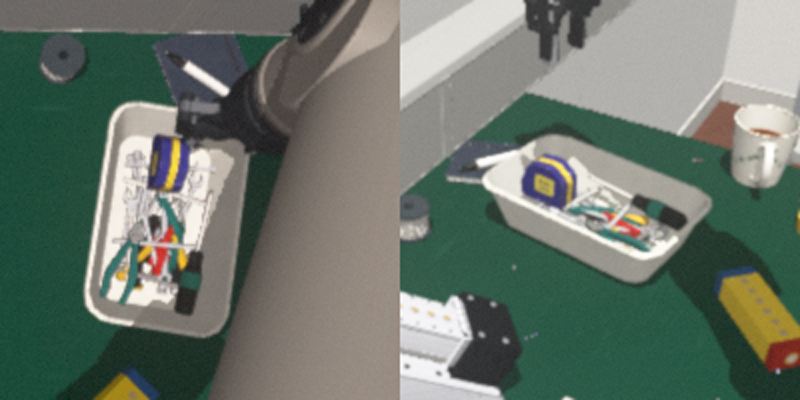

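Run:
```python
from h import *
import pickle; ft,fs=pickle.load(open("cams.pkl","rb"))
t=lambda u,v:(u/4+150-.375,v/4+100-.375); s=lambda u,v:(u/4.4+120-.4,v/4.4+190-.4)
# red centroid in both
P=[]
for f,(u0,v0,u1,v1) in((ft,(205,155,250,195)),(fs,(190,195,225,235))):
    h=cv2.cvtColor(f["img"],cv2.COLOR_RGB2HSV)[v0:v1,u0:u1]
    m=((h[...,0]<8)|(h[...,0]>172))&(h[...,1]>130)&(h[...,2]>90)
    y,x=np.nonzero(m); P.append((x.mean()+u0,y.mean()+v0)); print(P[-1],m.sum())
    print(x.min()+u0,x.max()+u0,y.min()+v0,y.max()+v0)
(o1,d1),(o2,d2)=ray(ft,P[0]),ray(fs,P[1])
A=np.c_[d1,-d2]; k=np.linalg.lstsq(A,o2-o1,rcond=None)[0]; a,b=o1+d1*k[0],o2+d2*k[1]; print(a,b)
T=np.load("T.npy"); TS=T@S; print("bar in slot",(( (a+b)/2-TS[:3,3])@TS[:3,:3]))
go([(a[0]+b[0])/2,(a[1]+b[1])/2,.2367],43.86)
```

```text
(np.float64(226.70642201834863), np.float64(175.32110091743118)) 109
218 235 168 183
(np.float64(210.28571428571428), np.float64(215.5612244897959)) 98
207 214 208 223
[ 0.5035 -0.0297  0.1667] [ 0.5043 -0.0292  0.1669]
bar in slot [ 0.1477 -0.0006  0.0629]
t8.20 tcp [ 0.5053 -0.3993  0.2328] yaz -98.1 F [-0.8  0.3 -0.9] w 0.0513 J [ 0.71  0.43 -0.18  1.62  0.09  1.1  -1.21] tiltz [-0.  0. -1.]
  -> shift [ -53.5 -366.    -3.8] turn -141.9
```

Call:
{"op": "send_rows", "data": {
  "moves": [-25,-170,-10,-80,-25,-170,-10,-80,-25,-170,-10,-80,-25,-170,-10,-80,-25,-170,-10,-80,-25,-170,-10,-80,-25,-170,-10,-80,-25,-170,-10,-80]
}}

```text
clock: 9.2
tcp_pos: [0.5037, -0.2274, 0.2413]
orientation: [-2.537, -1.848, 0.002]
contact_force: [-0.4, 0.7, 0.4]
grip_width: 0.051
```

```bash
python3 -c "
from h import *
go([.504,-.0295,.2367],43.86)"
```

```text
t9.20 tcp [ 0.5037 -0.2274  0.2413] yaz -17.9 F [-0.4  0.7  0.4] w 0.0510 J [ 0.72  0.31 -0.5   1.81  0.17  1.07 -0.15] tiltz [-0.003  0.002 -1.   ]
  -> shift [188.4 -60.4   4.9] turn -61.7
```

Call:
{"op": "send_rows", "data": {
  "moves": [188,-60,0,-62,188,-60,0,-62,188,-60,0,-62,188,-60,0,-62,188,-60,0,-62,188,-60,0,-62,188,-60,0,-62]
}}

```text
clock: 10.07
tcp_pos: [0.5053, -0.0304, 0.2418]
orientation: [-1.23, -2.888, 0.0]
contact_force: [-0.2, -0.8, 0.2]
grip_width: 0.051
```

```bash
python3 -c "
from h import *
go([.504,-.0295,.1588],43.86)
f=r.grab_frame('top');a=f['img'][100:250,150:300,::-1];b=r.grab_frame('scene')['img'][150:300,120:270,::-1]
cv2.imwrite('pics/a6.png',cv2.resize(np.hstack([a,b]),(800,400),interpolation=cv2.INTER_CUBIC))"
```

```text
t10.07 tcp [ 0.5053 -0.0304  0.2418] yaz 43.8 F [-0.2 -0.8  0.2] w 0.0510 J [ 0.61  0.28 -0.79  1.9   0.23  1.06  0.49] tiltz [-0.003  0.001 -1.   ]
  -> shift [ 1.3 -0.2 83. ] turn -0.0
```

View pics/a6.png

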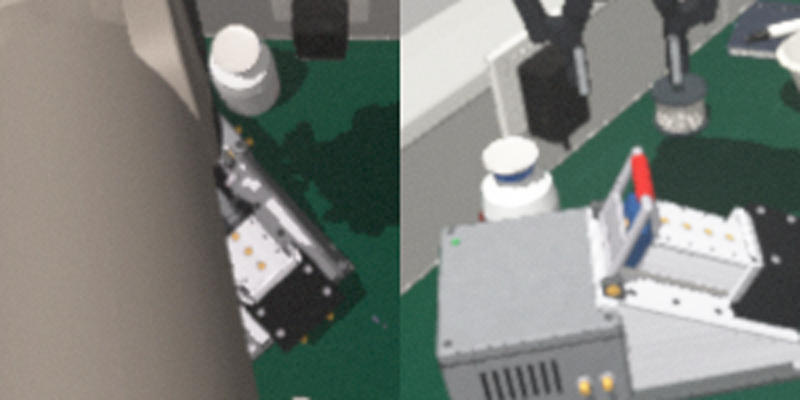

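Scene view: fingers (580,70) and (675,60) straddle the bar (642,175) from above. Descend and close gently.

Call:
{"op": "send_rows", "data": {
  "moves": [1,0,40,0,1,0,70,0,1,0,82,0,1,0,82,0,1,0,82,0]
}}

```text
clock: 10.8
tcp_pos: [0.5064, -0.0295, 0.1624]
orientation: [1.23, 2.889, 0.001]
contact_force: [-1.2, 1.2, -0.1]
grip_width: 0.0514
```

Call:
{"op": "send_rows", "data": {
  "moves": [0,0,0,0,0,0,0,0,0,0,0,0,0,0,0,0,0,0,0,0],
  "hand": 1,
  "newtons": 20
}}

```text
clock: 11.42
tcp_pos: [0.5057, -0.0299, 0.1618]
orientation: [1.23, 2.89, -0.001]
contact_force: [-2.1, -2.0, 6.3]
grip_width: 0.0108
```

```bash
python3 -c "
from h import *
st()
b=r.grab_frame('scene')['img'][150:300,120:270,::-1]
cv2.imwrite('pics/a7.png',cv2.resize(b,(600,600),interpolation=cv2.INTER_CUBIC))
for th in [.2,.4,.6,.8,1,1.2,1.4,1.6,1.8,1.9,2,2.06]:
  p=2*np.pi/3-th; print(th,round(66*(np.cos(p)+.5)),round(-66*(np.sin(p)-.866)))
"
```

```text
t11.43 tcp [ 0.5057 -0.0299  0.1618] yaz 43.9 F [-2.1 -2.   6.3] w 0.0108 J [ 0.56  0.38 -0.75  1.98  0.33  0.9   0.4 ] tiltz [ 0.    -0.001 -1.   ]
0.2 12 -5
0.4 25 -8
0.6 38 -9
0.8 51 -6
1 63 -1
1.2 74 6
1.4 84 15
1.6 91 26
1.8 96 38
1.9 98 44
2 99 51
2.06 99 55
```

View pics/a7.png

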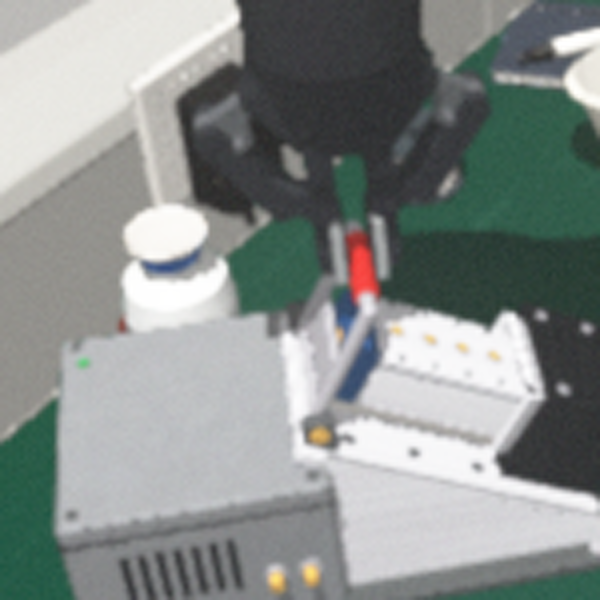

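The sleeve is gripped near its top only (chord 10.8 mm, upward force); go 9 mm lower and regrip.

Call:
{"op": "send_rows", "data": {
  "moves": [0,0,0,0,0,0,0,0,0,0,9,0,0,0,9,0],
  "hand": 0.6
}}

```text
clock: 11.98
tcp_pos: [0.5048, -0.0297, 0.1513]
orientation: [-1.229, -2.889, 0.001]
contact_force: [0.5, 0.3, 0.1]
grip_width: 0.0343
```

Call:
{"op": "send_rows", "data": {
  "moves": [0,0,0,0,0,0,0,0,0,0,0,0,0,0,0,0],
  "hand": 1,
  "newtons": 20
}}

```text
clock: 12.48
tcp_pos: [0.5054, -0.0297, 0.1523]
orientation: [-1.23, -2.891, 0.0]
contact_force: [-1.0, -0.1, -0.6]
grip_width: 0.0112
```

```bash
python3 -c "
from h import *
st()
"
```

```text
t12.47 tcp [ 0.5054 -0.0297  0.1523] yaz 43.9 F [-1.  -0.1 -0.6] w 0.0112 J [ 0.55  0.39 -0.75  1.99  0.34  0.88  0.39] tiltz [-0. -0. -1.]
```

Call:
{"op": "send_rows", "data": {
  "moves": [0,12,-5,0,0,25,-8,0,0,38,-9,0,0,51,-6,0,0,63,-1,0,0,74,6,0,0,84,15,0,0,84,15,0]
}}

```text
clock: 13.48
tcp_pos: [0.5666, 0.0287, 0.1359]
orientation: [-1.229, -2.891, 0.0]
contact_force: [0.7, -4.4, -2.5]
grip_width: 0.0108
```

```bash
python3 -c "
from h import *
st()
b=r.grab_frame('scene')['img'][150:300,120:270,::-1]
cv2.imwrite('pics/a8.png',cv2.resize(b,(600,600),interpolation=cv2.INTER_CUBIC))
"
```

```text
t13.47 tcp [0.5666 0.0287 0.1359] yaz 43.9 F [ 0.7 -4.4 -2.5] w 0.0108 J [ 0.39  0.51 -0.71  1.87  0.41  0.92  0.25] tiltz [-0.  0. -1.]
```

View pics/a8.png

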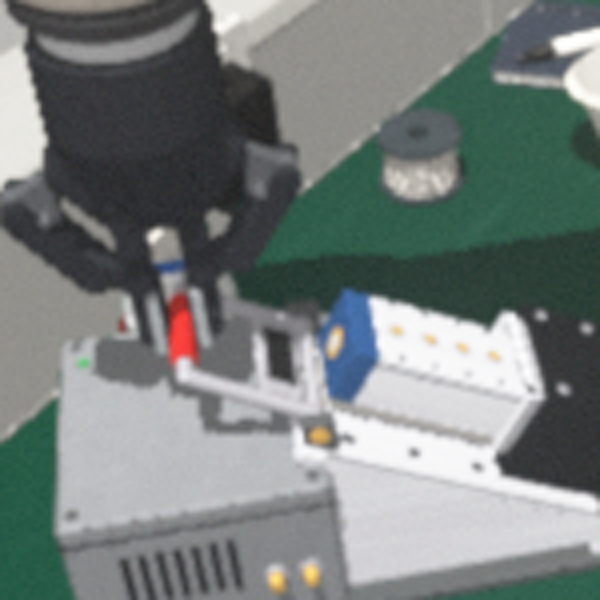

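Bail is folding nicely with the sleeve still between the pads (180,330). Continue.

Call:
{"op": "send_rows", "data": {
  "moves": [0,7,11,0,0,12,23,0,0,14,29,0,0,15,35,0,0,15,35,0]
}}

```text
clock: 14.15
tcp_pos: [0.5748, 0.0364, 0.1021]
orientation: [-1.231, -2.887, 0.01]
contact_force: [-8.6, -9.2, 8.7]
grip_width: 0.0106
```

Call:
{"op": "send_rows", "data": {
  "moves": [0,0,0,0,0,0,0,0,0,0,-10,0,0,0,-30,0,0,0,-30,0],
  "hand": 0.6
}}

```text
clock: 14.78
tcp_pos: [0.5785, 0.0397, 0.1348]
orientation: [1.228, 2.887, 0.004]
contact_force: [-0.7, -0.2, -0.5]
grip_width: 0.0343
```

```bash
python3 -c "
from h import *
st()
b=r.grab_frame('scene')['img'][150:300,120:270,::-1]
cv2.imwrite('pics/a9.png',cv2.resize(b,(600,600),interpolation=cv2.INTER_CUBIC))
"
```

```text
t14.78 tcp [0.5785 0.0397 0.1348] yaz 43.9 F [-0.7 -0.2 -0.5] w 0.0343 J [ 0.36  0.53 -0.71  1.84  0.42  0.92  0.23] tiltz [ 0.005  0.001 -1.   ]
```

View pics/a9.png

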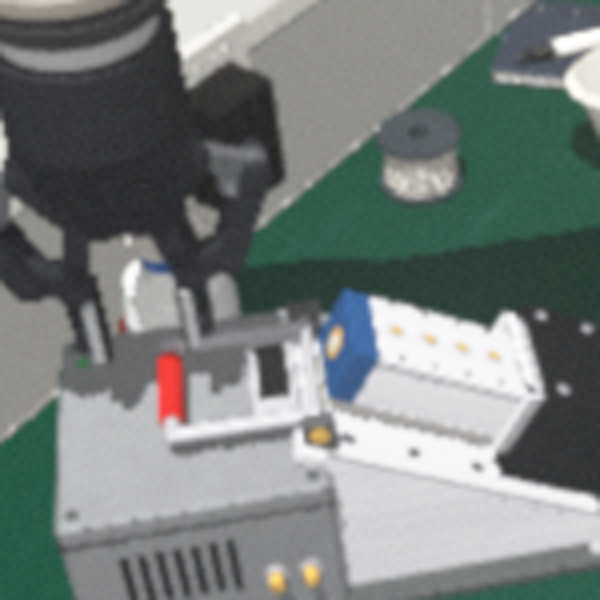

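Bail appears flat (bar at (172,390)), estimated ~1.99 rad. A short press from above with shut fingers makes it sure.

Call:
{"op": "send_rows", "data": {
  "moves": [0,-5,-10,0,0,-5,-10,0,0,-5,-10,0,0,-5,10,0,0,-5,18,0,0,-5,23,0,0,-5,23,0],
  "hand": 1
}}

```text
clock: 15.7
tcp_pos: [0.5727, 0.0354, 0.1124]
orientation: [1.23, 2.891, -0.006]
contact_force: [-15.2, -5.1, 39.0]
grip_width: 0.0001
```

```bash
python3 -c "
from h import *
st()
T=np.load('T.npy');TS=T@S
g=ap(TS,[.092,0,.018])[0]; print('grasp pt',g)
"
```

```text
t15.70 tcp [0.5727 0.0354 0.1124] yaz 43.9 F [-15.2  -5.1  39. ] w 0.0001 J [ 0.35  0.55 -0.69  1.87  0.45  0.89  0.21] tiltz [-0.001 -0.004 -1.   ]
grasp pt [ 0.4849 -0.0469  0.1001]
```

Call:
{"op": "send_rows", "data": {
  "moves": [0,0,-30,0,0,0,-70,0,0,0,-90,20,0,0,-90,20,0,0,-90,20]
}}

```text
clock: 16.32
tcp_pos: [0.5729, 0.0355, 0.1986]
orientation: [-1.711, -2.634, 0.001]
contact_force: [-1.2, 0.1, -0.0]
grip_width: 0.0
```

```bash
python3 -c "
from h import *
go([.4849,-.0469,.2],-46.14)
"
```

```text
t16.32 tcp [0.5729 0.0355 0.1986] yaz 24.0 F [-1.2  0.1 -0. ] w 0.0000 J [ 0.35  0.43 -0.67  1.8   0.31  1.02 -0.02] tiltz [-0.001 -0.001 -1.   ]
  -> shift [ -39.5 -113.9   -1.3] turn 70.1
```

Call:
{"op": "send_rows", "data": {
  "moves": [-39,-114,0,70,-39,-114,0,70,-39,-114,0,70,-39,-114,0,70,-39,-114,0,70,-39,-114,0,70,-39,-114,0,70,-39,-114,0,70],
  "hand": 0
}}

```text
clock: 17.32
tcp_pos: [0.4843, -0.0462, 0.1984]
orientation: [-2.911, -1.18, 0.002]
contact_force: [1.3, 0.6, 0.2]
grip_width: 0.0857
```

```bash
python3 -c "
from h import *
go([.4849,-.0469,.08],-46.14)
f=r.grab_frame('top');a=f['img'][100:250,150:300,::-1];b=r.grab_frame('scene')['img'][150:300,120:270,::-1]
cv2.imwrite('pics/a10.png',cv2.resize(np.hstack([a,b]),(800,400),interpolation=cv2.INTER_CUBIC))"
```

```text
t17.32 tcp [ 0.4843 -0.0462  0.1984] yaz -45.9 F [1.3 0.6 0.2] w 0.0857 J [ 0.38  0.24 -0.48  2.    0.14  0.93 -0.97] tiltz [-0.002  0.    -1.   ]
  -> shift [  0.1   1.  118.4] turn 0.3
```

View pics/a10.png

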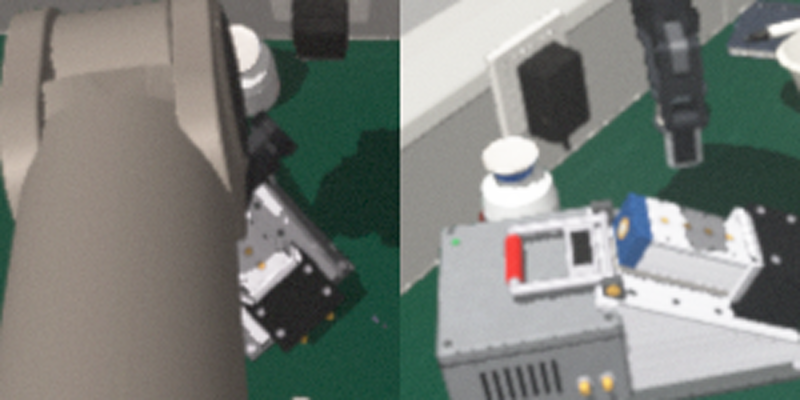

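Scene: bail flat; fingers above the exposed filter part (685,150). Descend.

Call:
{"op": "send_rows", "data": {
  "moves": [0,1,50,0,0,1,80,0,0,1,100,0,0,1,110,0,0,1,110,0]
}}

```text
clock: 18.05
tcp_pos: [0.4853, -0.047, 0.089]
orientation: [-2.912, -1.176, 0.001]
contact_force: [0.4, -0.3, -0.3]
grip_width: 0.0857
```

```bash
python3 -c "
from h import *
go([.4849,-.0469,.08],-46.14)
f=r.grab_frame('top');a=f['img'][100:250,150:300,::-1];b=r.grab_frame('scene')['img'][150:300,170:320,::-1]
cv2.imwrite('pics/a11.png',cv2.resize(np.hstack([a,b]),(800,400),interpolation=cv2.INTER_CUBIC))"
```

```text
t18.05 tcp [ 0.4853 -0.047   0.089 ] yaz -46.0 F [ 0.4 -0.3 -0.3] w 0.0857 J [ 0.33  0.41 -0.43  2.09  0.26  0.69 -1.08] tiltz [-0.001  0.    -1.   ]
  -> shift [-0.2 -0.3  9. ] turn 0.1
```

View pics/a11.png

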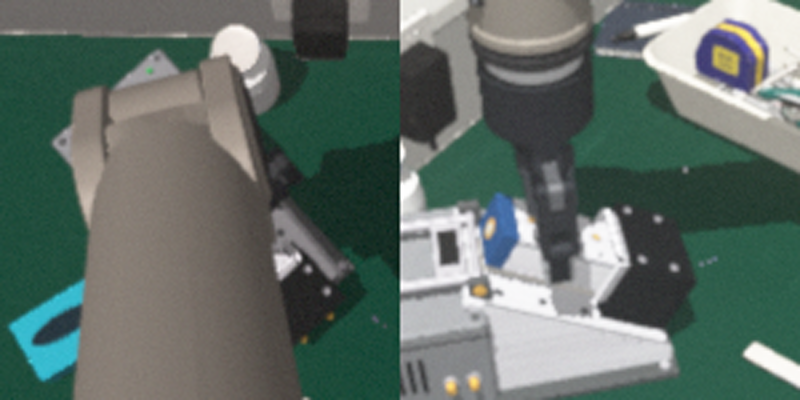

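Finger beside the filter's exposed side (scene (560,260)), clear of the lips. Lower 7 mm and close with 30 N to let things centre.

Call:
{"op": "send_rows", "data": {
  "moves": [0,0,7,0,0,0,7,0,0,0,7,0]
}}

```text
clock: 18.52
tcp_pos: [0.4856, -0.047, 0.0824]
orientation: [2.914, 1.175, 0.0]
contact_force: [-0.8, 0.5, -0.1]
grip_width: 0.0854
```

Call:
{"op": "send_rows", "data": {
  "moves": [0,0,0,0,0,0,0,0,0,0,0,0,0,0,0,0,0,0,0,0],
  "hand": 1,
  "newtons": 30
}}

```text
clock: 19.15
tcp_pos: [0.4854, -0.0469, 0.0825]
orientation: [-2.914, -1.175, 0.0]
contact_force: [-2.1, 0.0, 5.4]
grip_width: 0.0456
```

```bash
python3 -c "
from h import *
o,M=st(); print('F tool',M.T@o['contact_force'],'Mom tool',M.T@o['moment'])
"
```

```text
t19.15 tcp [ 0.4854 -0.0469  0.0825] yaz -46.1 F [-2.1  0.   5.4] w 0.0456 J [ 0.32  0.42 -0.43  2.1   0.27  0.68 -1.09] tiltz [-0. -0. -1.]
F tool [-1.5167 -1.4875 -5.3888] Mom tool [ 0.5021 -0.1893  0.0299]
```

Call:
{"op": "send_rows", "data": {
  "moves": [0,0,0,0,9,0,-5,0,17,0,-10,0,26,0,-15,0,35,0,-20,0,43,0,-25,0,43,0,-25,0],
  "newtons": 60
}}

```text
clock: 20.02
tcp_pos: [0.5171, -0.0166, 0.1079]
orientation: [2.913, 1.175, 0.001]
contact_force: [-4.7, -1.3, 5.8]
grip_width: 0.0453
```

Call:
{"op": "send_rows", "data": {
  "moves": [9,0,-5,0,17,0,-10,0,17,0,-10,0]
}}

```text
clock: 20.4
tcp_pos: [0.5298, -0.0044, 0.118]
orientation: [-2.913, -1.176, -0.003]
contact_force: [-2.3, -0.4, 5.9]
grip_width: 0.0456
```

```bash
python3 -c "
from h import *
o,M=st(); print('F tool',M.T@o['contact_force'],'Mom tool',M.T@o['moment'])
b=r.grab_frame('scene')['img'][150:300,170:320,::-1]
cv2.imwrite('pics/a12.png',cv2.resize(b,(600,600),interpolation=cv2.INTER_CUBIC))
"
```

```text
t20.40 tcp [ 0.5298 -0.0044  0.118 ] yaz -46.0 F [-2.3 -0.4  5.9] w 0.0456 J [ 0.25  0.42 -0.44  1.98  0.25  0.79 -1.14] tiltz [ 0.002  0.001 -1.   ]
F tool [-1.917  -1.3306 -5.9473] Mom tool [ 0.4183 -0.57    0.0798]
```

View pics/a12.png

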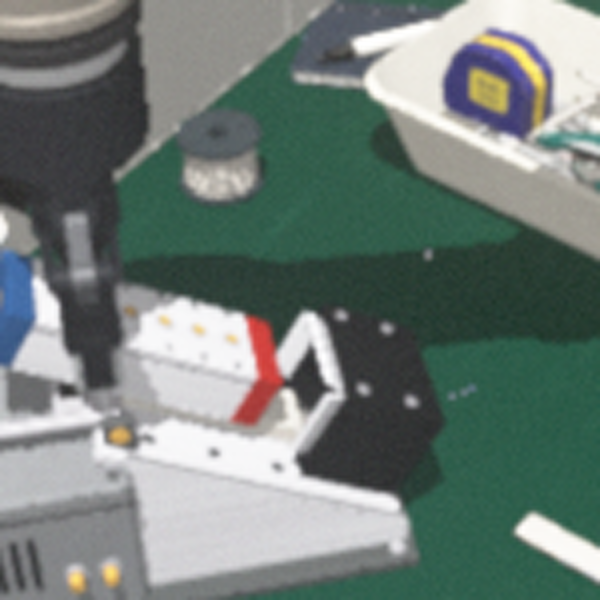

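The filter is held, red end clear of the socket (250,375). The tool can only turn about vertical, so I'll set it flat on the free bench, turn it, then lay it down on the slope. Rising first.

Call:
{"op": "send_rows", "data": {
  "moves": [0,0,-40,0,0,0,-90,0,0,0,-125,0,0,0,-125,0,0,0,-125,0]
}}

```text
clock: 21.08
tcp_pos: [0.5281, -0.0053, 0.2408]
orientation: [-2.913, -1.175, 0.002]
contact_force: [-0.7, -0.3, -3.7]
grip_width: 0.0456
```

```bash
python3 -c "
from h import *
go([.428,-.235,.24],90)
b=r.grab_frame('scene')['img'][80:230,100:320,::-1]
cv2.imwrite('pics/a13.png',cv2.resize(b,(792,540),interpolation=cv2.INTER_CUBIC))
"
```

```text
t21.07 tcp [ 0.5281 -0.0053  0.2408] yaz -46.1 F [-0.7 -0.3 -3.7] w 0.0456 J [ 0.3   0.27 -0.49  1.87  0.14  1.04 -1.04] tiltz [-0.001  0.    -1.   ]
  -> shift [-231.4   96.     0.9] turn -136.1
```

View pics/a13.png

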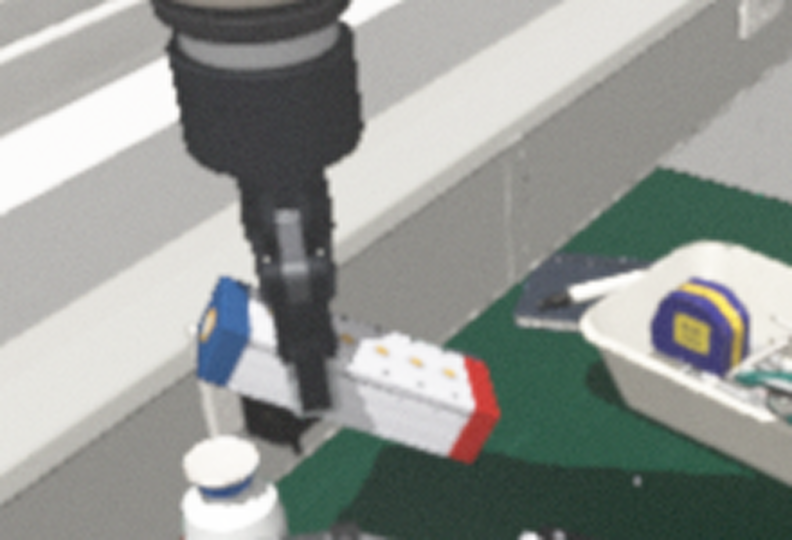

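Held, still pitched, red end low (475,410). Move to the free bench patch, turning.

Call:
{"op": "send_rows", "data": {
  "moves": [-115,48,0,-75,-115,48,0,-75,-115,48,0,-75,-115,48,0,-75,-115,48,0,-75,-115,48,0,-75,-115,48,0,-75,-115,48,0,-75]
}}

```text
clock: 22.12
tcp_pos: [0.4781, -0.1195, 0.2403]
orientation: [-1.591, -2.705, 0.0]
contact_force: [0.5, -0.2, -3.8]
grip_width: 0.0451
```

```bash
python3 -c "
from h import *
go([.428,-.235,.24],90)
"
```

```text
t22.12 tcp [ 0.4781 -0.1195  0.2403] yaz 29.1 F [ 0.5 -0.2 -3.8] w 0.0451 J [ 0.66  0.22 -0.61  1.94  0.15  1.03  0.49] tiltz [-0.003  0.001 -1.   ]
  -> shift [-76.5 -99.9   0.3] turn -60.9
```

Call:
{"op": "send_rows", "data": {
  "moves": [-76,-100,0,-61,-76,-100,0,-61,-76,-100,0,-61,-76,-100,0,-61,-76,-100,0,-61,-76,-100,0,-61,-76,-100,0,-61,-76,-100,0,-61]
}}

```text
clock: 23.12
tcp_pos: [0.4279, -0.2345, 0.2414]
orientation: [-0.008, -3.14, -0.002]
contact_force: [0.1, 0.3, -3.3]
grip_width: 0.0453
```

```bash
python3 -c "
from h import *
go([.428,-.235,.06],90)
f=r.grab_frame('top');a=f['img'][100:300,220:420,::-1];b=r.grab_frame('scene')['img'][80:280,180:380,::-1]
cv2.imwrite('pics/a14.png',cv2.resize(np.hstack([a,b]),(800,400),interpolation=cv2.INTER_CUBIC))
"
```

```text
t23.12 tcp [ 0.4279 -0.2345  0.2414] yaz 89.7 F [ 0.1  0.3 -3.3] w 0.0453 J [ 0.98  0.22 -0.68  1.94  0.16  1.03  1.79] tiltz [-0.001  0.001 -1.   ]
  -> shift [ -0.3  -0.7 181.4] turn -0.3
```

View pics/a14.png

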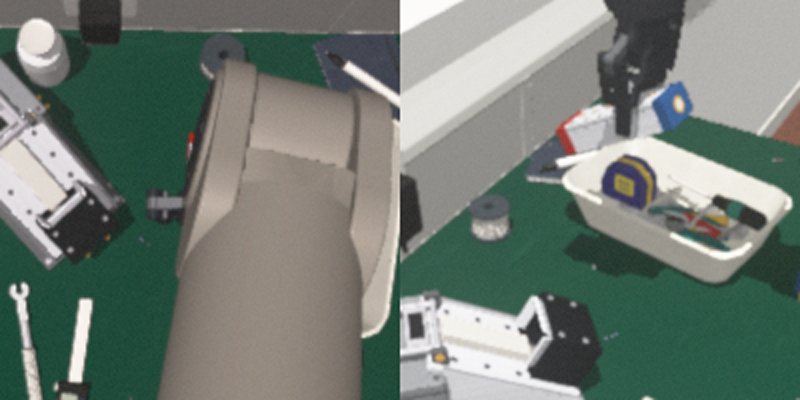

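Call:
{"op": "send_rows", "data": {
  "moves": [0,0,50,0,0,0,100,0,0,0,150,0,0,0,185,0,0,0,185,0,0,0,185,0]
}}

```text
clock: 23.98
tcp_pos: [0.4296, -0.2349, 0.0586]
orientation: [0.003, 3.14, -0.001]
contact_force: [0.1, -0.2, -2.6]
grip_width: 0.0455
```

Call:
{"op": "send_rows", "data": {
  "moves": [0,0,4,0,0,0,8,0,0,0,12,0,0,0,16,0,0,0,16,0],
  "newtons": 25
}}

```text
clock: 24.6
tcp_pos: [0.4277, -0.2353, 0.0415]
orientation: [-0.004, -3.14, 0.002]
contact_force: [-4.0, -0.9, 5.4]
grip_width: 0.0453
```

```bash
python3 -c "
from h import *
st()
f=r.grab_frame('top');a=f['img'][100:300,220:420,::-1];b=r.grab_frame('scene')['img'][80:280,180:380,::-1]
cv2.imwrite('pics/a15.png',cv2.resize(np.hstack([a,b]),(800,400),interpolation=cv2.INTER_CUBIC))
"
```

```text
t24.60 tcp [ 0.4277 -0.2353  0.0415] yaz 89.9 F [-4.  -0.9  5.4] w 0.0453 J [ 0.82  0.52 -0.55  2.11  0.45  0.63  1.53] tiltz [-0.001 -0.001 -1.   ]
```

View pics/a15.png

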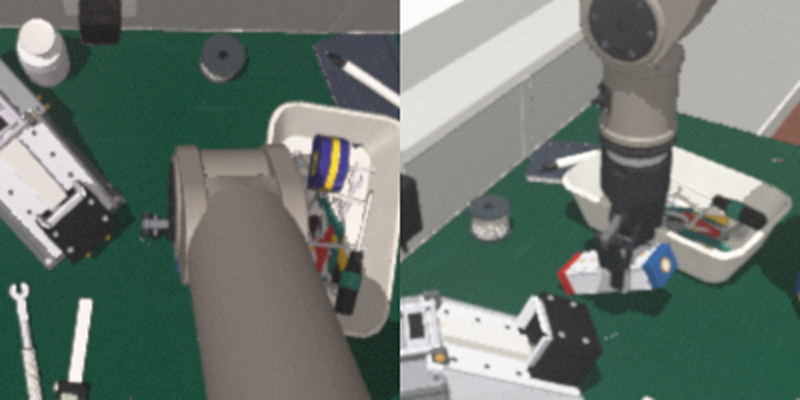

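Red end just touches the bench at the predicted height (568,278). Press on, tool drifting so the corner need not slide.

Call:
{"op": "send_rows", "data": {
  "moves": [3,0,5,0,6,0,10,0,9,0,15,0,12,0,20,0,12,0,20,0]
}}

```text
clock: 25.32
tcp_pos: [0.4156, -0.2354, 0.0214]
orientation: [-0.005, -3.141, 0.002]
contact_force: [-4.3, -1.9, 4.2]
grip_width: 0.0456
```

```bash
python3 -c "
from h import *
st()
b=r.grab_frame('scene')['img'][120:240,240:360,::-1]
cv2.imwrite('pics/a16.png',cv2.resize(b,(600,600),interpolation=cv2.INTER_CUBIC))
"
```

```text
t25.32 tcp [ 0.4156 -0.2354  0.0214] yaz 89.8 F [-4.3 -1.9  4.2] w 0.0456 J [ 0.81  0.54 -0.52  2.14  0.49  0.58  1.5 ] tiltz [-0.001 -0.001 -1.   ]
```

View pics/a16.png

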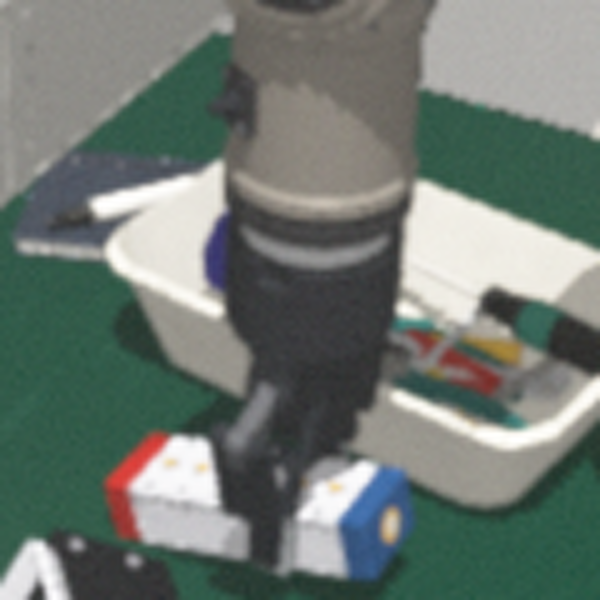

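The filter pivots in the pads with ~5 N. Continue down.

Call:
{"op": "send_rows", "data": {
  "moves": [2,0,5,0,4,0,9,0,5,0,13,0,5,0,13,0]
}}

```text
clock: 25.88
tcp_pos: [0.4116, -0.2351, 0.0084]
orientation: [0.004, 3.141, -0.001]
contact_force: [-3.6, -1.6, 4.9]
grip_width: 0.0452
```

```bash
python3 -c "
from h import *
st()
b=r.grab_frame('scene')['img'][120:240,240:360,::-1]
cv2.imwrite('pics/a17.png',cv2.resize(b,(600,600),interpolation=cv2.INTER_CUBIC))
"
```

```text
t25.88 tcp [ 0.4116 -0.2351  0.0084] yaz 89.9 F [-3.6 -1.6  4.9] w 0.0452 J [ 0.8   0.56 -0.5   2.15  0.51  0.55  1.49] tiltz [ 0.    -0.001 -1.   ]
```

View pics/a17.png

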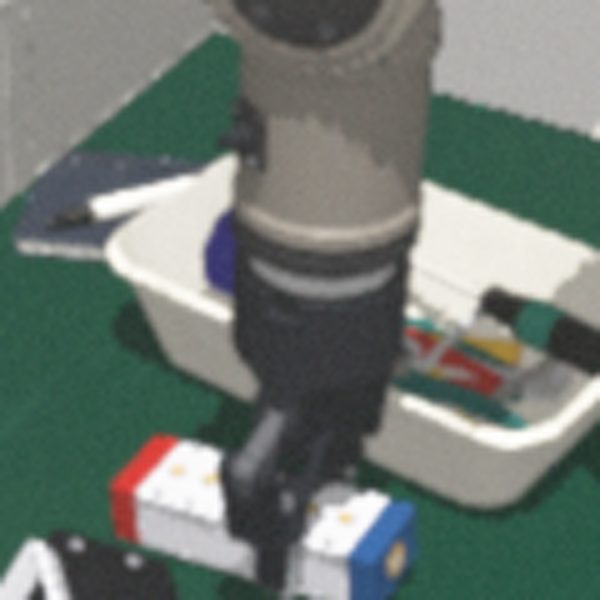

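Call:
{"op": "send_rows", "data": {
  "moves": [1,0,3,0,1,0,5,0,1,0,5,0]
}}

```text
clock: 26.3
tcp_pos: [0.4104, -0.2349, 0.0034]
orientation: [0.003, 3.141, -0.001]
contact_force: [-5.0, -1.3, 5.2]
grip_width: 0.0456
```

Call:
{"op": "send_rows", "data": {
  "moves": [0,0,-40,0,0,0,-100,0,0,0,-160,0,0,0,-220,0,0,0,-235,0,0,0,-235,0],
  "newtons": 40
}}

```text
clock: 27.05
tcp_pos: [0.4104, -0.2346, 0.2381]
orientation: [0.002, 3.141, -0.001]
contact_force: [-0.6, -0.1, -3.9]
grip_width: 0.0453
```

```bash
python3 -c "
from h import *
go([.4985,-.0339,.24],133.86)
f=r.grab_frame('top');a=f['img'][100:300,220:420,::-1];b=r.grab_frame('scene')['img'][80:280,180:380,::-1]
cv2.imwrite('pics/a18.png',cv2.resize(np.hstack([a,b]),(800,400),interpolation=cv2.INTER_CUBIC))
"
```

```text
t27.05 tcp [ 0.4104 -0.2346  0.2381] yaz 89.9 F [-0.6 -0.1 -3.9] w 0.0453 J [ 1.03  0.2  -0.72  1.98  0.16  1.02  1.81] tiltz [ 0.001 -0.001 -1.   ]
  -> shift [-87.8 200.8  -2. ] turn -43.9
```

View pics/a18.png

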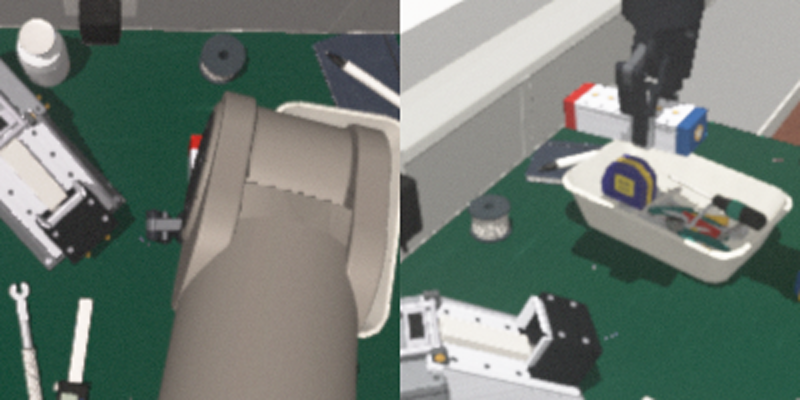

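The filter is held level (scene (640,118)), red end toward the wall. Move over the slope, turning to bring blue to the socket side.

Call:
{"op": "send_rows", "data": {
  "moves": [-88,201,0,-44,-88,201,0,-44,-88,201,0,-44,-88,201,0,-44,-88,201,0,-44,-88,201,0,-44,-88,201,0,-44]
}}

```text
clock: 28.02
tcp_pos: [0.4979, -0.0353, 0.2373]
orientation: [1.169, -2.914, -0.001]
contact_force: [0.1, 0.0, -3.6]
grip_width: 0.0455
```

```bash
python3 -c "
from h import *
go([.4985,-.0339,.135],133.86)
"
```

```text
t28.02 tcp [ 0.4979 -0.0353  0.2373] yaz 133.7 F [ 0.1  0.  -3.6] w 0.0455 J [ 0.75  0.31 -0.95  1.91  0.29  1.06  2.01] tiltz [-0.002 -0.    -1.   ]
  -> shift [ -1.5   0.5 102.3] turn -0.1
```

Call:
{"op": "send_rows", "data": {
  "moves": [-1,1,50,0,-1,1,85,0,-1,1,98,0,-1,1,105,0,-1,1,105,0]
}}

```text
clock: 28.65
tcp_pos: [0.4993, -0.0325, 0.134]
orientation: [-1.173, 2.913, -0.001]
contact_force: [-0.4, -0.5, -4.3]
grip_width: 0.0451
```

```bash
python3 -c "
from h import *
go([.4985,-.0339,.107],133.86)
f=r.grab_frame('top');a=f['img'][100:250,150:300,::-1];b=r.grab_frame('scene')['img'][150:300,150:300,::-1]
cv2.imwrite('pics/a19.png',cv2.resize(np.hstack([a,b]),(800,400),interpolation=cv2.INTER_CUBIC))
"
```

```text
t28.65 tcp [ 0.4993 -0.0325  0.134 ] yaz 133.9 F [-0.4 -0.5 -4.3] w 0.0451 J [ 0.64  0.45 -0.86  2.02  0.45  0.87  1.87] tiltz [ 0.001 -0.    -1.   ]
  -> shift [ 1.6 -0.5 27. ] turn 0.0
```

View pics/a19.png

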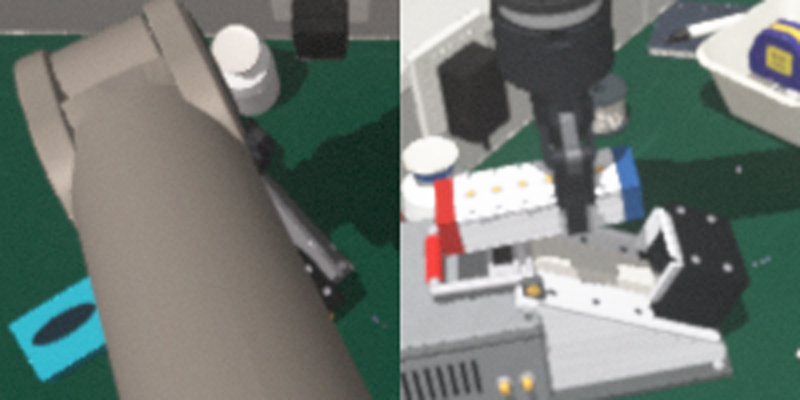

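Filter level above the slope, blue (630,185) toward the socket, red (447,215) above the folded bail. Press down with a soft grip.

Call:
{"op": "send_rows", "data": {
  "moves": [1,0,8,0,1,0,16,0,1,0,22,0,1,0,27,0,2,0,31,0,2,0,31,0],
  "newtons": 25
}}

```text
clock: 29.5
tcp_pos: [0.4969, -0.0346, 0.1027]
orientation: [1.173, -2.912, 0.002]
contact_force: [-6.0, -3.3, 8.5]
grip_width: 0.0455
```

```bash
python3 -c "
from h import *
st()
b=r.grab_frame('scene')['img'][170:290,160:280,::-1]
cv2.imwrite('pics/a20.png',cv2.resize(b,(600,600),interpolation=cv2.INTER_CUBIC))
"
```

```text
t29.50 tcp [ 0.4969 -0.0346  0.1027] yaz 133.9 F [-6.  -3.3  8.5] w 0.0455 J [ 0.61  0.49 -0.83  2.04  0.5   0.82  1.83] tiltz [-0.001 -0.002 -1.   ]
```

View pics/a20.png

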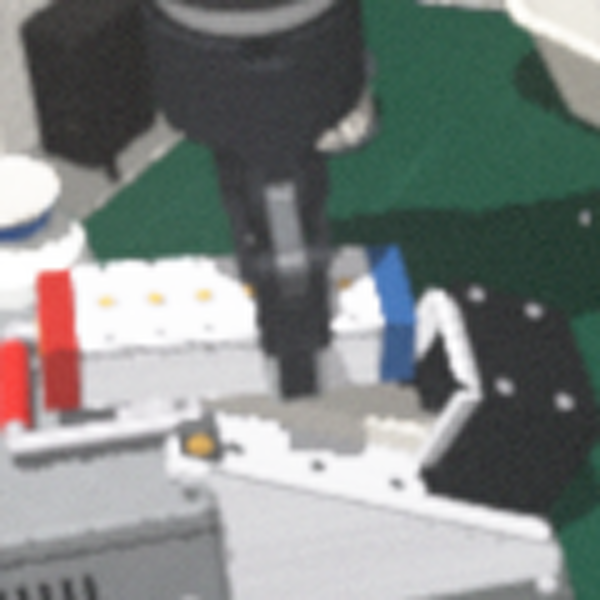

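Contact and pivot started (8 N). Continue.

Call:
{"op": "send_rows", "data": {
  "moves": [1,0,3,0,2,0,6,0,3,0,9,0,4,0,11,0,4,0,11,0]
}}

```text
clock: 30.18
tcp_pos: [0.4956, -0.0362, 0.0933]
orientation: [-1.174, 2.912, -0.003]
contact_force: [-7.8, -2.2, 21.5]
grip_width: 0.0452
```

```bash
python3 -c "
from h import *
st()
b=r.grab_frame('scene')['img'][170:290,160:280,::-1]
cv2.imwrite('pics/a21.png',cv2.resize(b,(600,600),interpolation=cv2.INTER_CUBIC))
"
```

```text
t30.18 tcp [ 0.4956 -0.0362  0.0933] yaz 133.9 F [-7.8 -2.2 21.5] w 0.0452 J [ 0.61  0.5  -0.82  2.05  0.52  0.8   1.81] tiltz [ 0.002 -0.001 -1.   ]
```

View pics/a21.png

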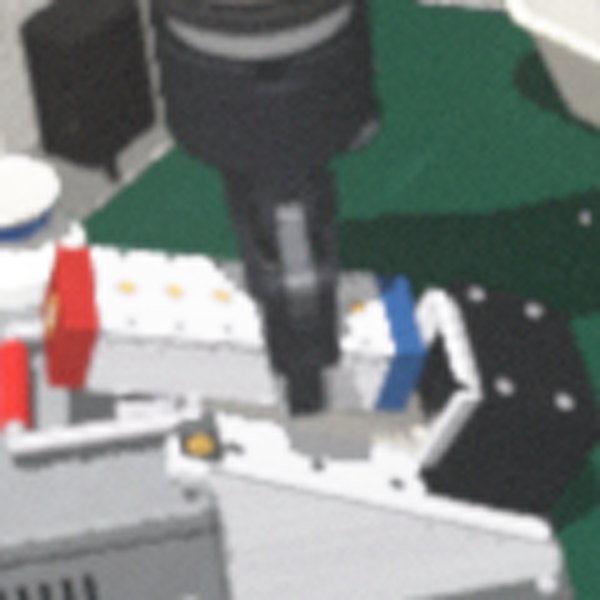

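```bash
cat > pose.py <<'E'
from h import *
import sys
f=r.grab_frame('scene'); T=np.load('T.npy'); TS=T@S
Ti=np.linalg.inv(T)
# picks: (crop px /5 +160,170), filter coords (mm): blue end +70
def fitpitch(picks,off=(160,170),k=5,y0=0,guess=(.09,.0,.35)):
    # unknown: origin (slot x, z), pitch rel cradle ; filter blue toward -x
    def W(p,P):
        x,z,a=p[:3]; P=np.array(P)/1e3
        # filter x axis -> (-cos a,0,-sin a) in cradle ; z axis -> (-sin a,0,cos a)
        ex=np.array([-np.cos(a),0,-np.sin(a)]); ez=np.array([-np.sin(a),0,np.cos(a)]); ey=np.array([0,-1,0])
        o=ap(S,[x,y0,z])[0]
        return ap(T,o+P[0]*ex+P[1]*ey+P[2]*ez)[0]
    uv=[((u+.5)/k+off[0]-.5,(v+.5)/k+off[1]-.5) for (u,v),_ in picks]
    res=lambda p: np.concatenate([proj(f,W(p,P))[0]-q for (_,P),q in zip(picks,uv)])
    s=least_squares(res,guess,loss='soft_l1',x_scale=[.01,.01,.1]); print('origin slot x,z mm',s.x[:2]*1e3,'pitch deg',np.rad2deg(s.x[2]),'res',res(s.x).round(1))
    b=W(s.x,(70,0,16)); bs=(b-TS[:3,3])@TS[:3,:3]; q=W(s.x,(-70,0,16)); print('blue in slot',bs*1e3,'red',((q-TS[:3,3])@TS[:3,:3])*1e3)
E
python3 - <<'E'
from pose import *
# +cradle y side is nearer to camera (left-lower); filter y -> -cradle y
fitpitch([((90,250),(-70,23,32)),((95,318),(-70,-23,32)),((88,388),(-70,-23,0)),((55,250),(-70,23,32)) if 0 else ((422,350),(70,-23,32)),((403,410),(70,-23,0)),((398,278),(70,23,32))])
E
```

```text
origin slot x,z mm [122.2923   3.059 ] pitch deg 18.902528701032818 res [-1.7 -1.7 -1.2  0.7 -3.2 -0.4  5.9  0.7  5.   0.7  6.3 -0. ]
blue in slot [56.6809  0.     32.2334] red [194.063    0.       5.2863]
```

```bash
python3 -c "
from h import *
b=r.grab_frame('scene')['img'][205:265,165:250,::-1]
cv2.imwrite('pics/a22.png',cv2.resize(b,None,fx=9,fy=9,interpolation=cv2.INTER_CUBIC))
"
```

```text
(no output)
```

View pics/a22.png

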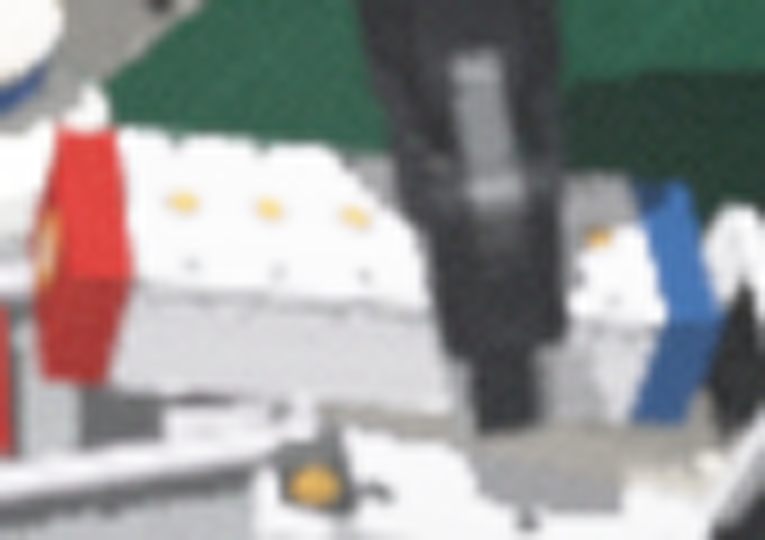

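Run:
```python
from pose import *
fitpitch([((60,130),(-70,23,32)),((52,285),(-70,-23,32)),((42,380),(-70,-23,0)),((720,322),(70,-23,32)),((688,420),(70,-23,0)),((686,183),(70,23,32))],off=(165,205),k=9)
```

```text
origin slot x,z mm [130.7037  -0.7348] pitch deg 17.219676121136928 res [-1.   0.   1.1 -1.1 -0.6  1.3  0.6 -0.4 -0.1  0.7  0.1 -0.2]
blue in slot [65.9774  0.     30.3537] red [202.5089   0.      -0.6162]
```

Pitch is 17° with blue at slot x≈66: 13° to go, force explained by the short lever. Continue.

Call:
{"op": "send_rows", "data": {
  "moves": [1,0,2,0,1,0,4,0,2,0,6,0,2,0,6,0],
  "newtons": 20
}}

```text
clock: 30.88
tcp_pos: [0.495, -0.0367, 0.0873]
orientation: [-1.174, 2.91, -0.002]
contact_force: [-5.2, 0.0, 18.8]
grip_width: 0.0454
```

```bash
python3 -c "
from h import *
st()
b=r.grab_frame('scene')['img'][205:265,165:250,::-1]
cv2.imwrite('pics/a23.png',cv2.resize(b,None,fx=9,fy=9,interpolation=cv2.INTER_CUBIC))
"
```

```text
t30.88 tcp [ 0.495  -0.0367  0.0873] yaz 134.0 F [-5.2  0.  18.8] w 0.0454 J [ 0.6   0.51 -0.81  2.06  0.53  0.78  1.81] tiltz [ 0.004  0.    -1.   ]
```

View pics/a23.png

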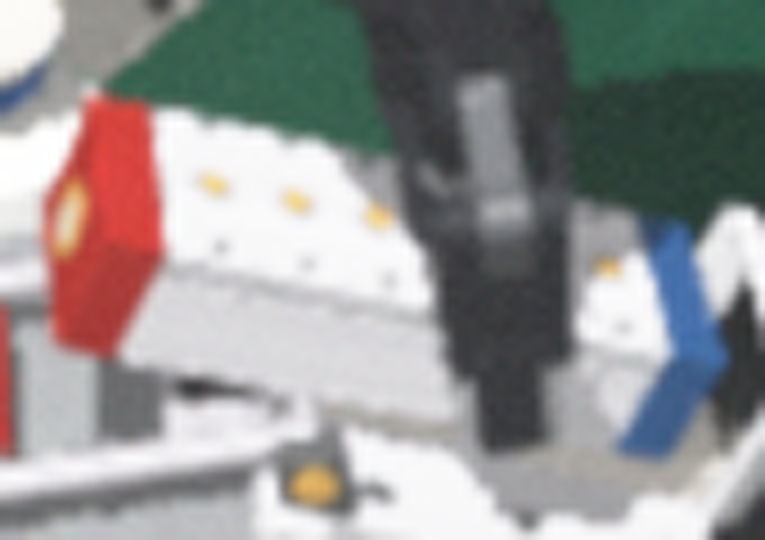

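Run:
```python
from pose import *
fitpitch([((95,97),(-70,23,32)),((66,245),(-70,-23,32)),((52,345),(-70,-23,0)),((726,358),(70,-23,32)),((670,455),(70,-23,0)),((688,222),(70,23,32))],off=(165,205),k=9)
```

```text
origin slot x,z mm [131.1151  -0.8975] pitch deg 25.827486103560005 res [-1.3 -0.2  3.4 -0.7 -0.6  1.1  0.2 -0.1  0.   0.6  0.2 -0.3]
blue in slot [62.4647  0.     20.1533] red [202.0937   0.       9.9669]
```

4° to go. Press 4 mm more, then look.

Call:
{"op": "send_rows", "data": {
  "moves": [1,0,2,0,1,0,4,0,1,0,4,0]
}}

```text
clock: 31.35
tcp_pos: [0.4949, -0.0369, 0.0853]
orientation: [-1.174, 2.909, -0.005]
contact_force: [-12.9, 0.1, 43.1]
grip_width: 0.0455
```

```bash
python3 -c "
from h import *
st()
b=r.grab_frame('scene')['img'][205:265,165:250,::-1]
cv2.imwrite('pics/a24.png',cv2.resize(b,None,fx=9,fy=9,interpolation=cv2.INTER_CUBIC))
"
```

```text
t31.35 tcp [ 0.4949 -0.0369  0.0853] yaz 134.0 F [-12.9   0.1  43.1] w 0.0455 J [ 0.6   0.51 -0.81  2.06  0.53  0.78  1.8 ] tiltz [ 0.005 -0.001 -1.   ]
```

View pics/a24.png

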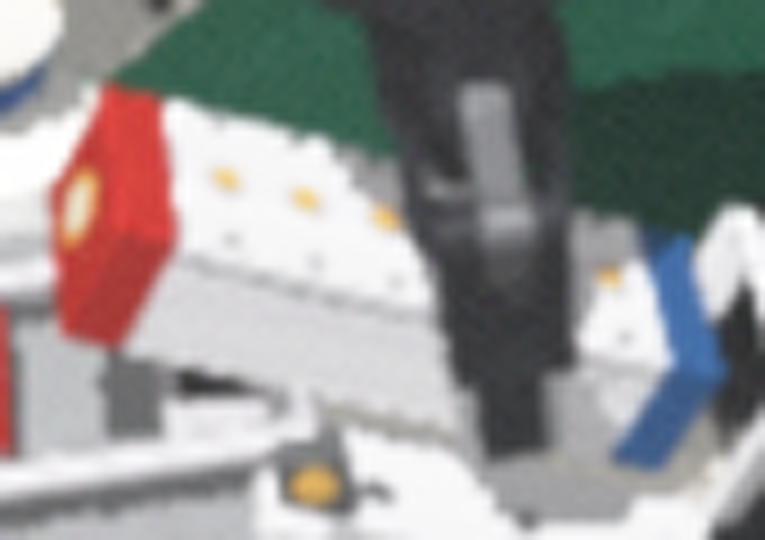

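Flush now (43 N). Relieve and slide down the slope into the mouth while gripped.

Call:
{"op": "send_rows", "data": {
  "moves": [0,0,-3,0,4,0,0,0,9,0,3,0,13,0,5,0,18,0,8,0,23,0,11,0,23,0,11,0],
  "newtons": 30
}}

```text
clock: 32.28
tcp_pos: [0.4783, -0.054, 0.0717]
orientation: [-1.173, 2.909, -0.002]
contact_force: [-0.9, 1.0, 13.8]
grip_width: 0.0453
```

```bash
python3 -c "
from h import *
st()
b=r.grab_frame('scene')['img'][205:265,165:250,::-1]
cv2.imwrite('pics/a25.png',cv2.resize(b,None,fx=9,fy=9,interpolation=cv2.INTER_CUBIC))
"
```

```text
t32.27 tcp [ 0.4783 -0.054   0.0717] yaz 133.9 F [-0.9  1.  13.8] w 0.0453 J [ 0.63  0.51 -0.8   2.1   0.55  0.73  1.82] tiltz [ 0.005  0.001 -1.   ]
```

View pics/a25.png

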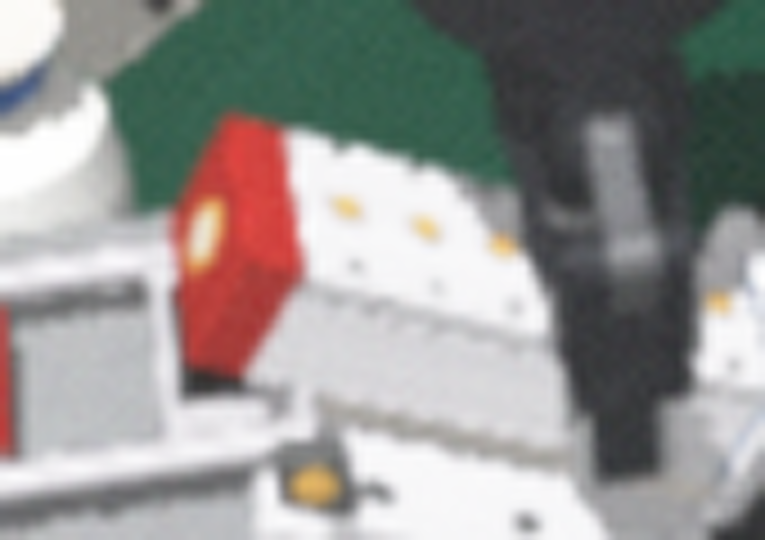

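Blue end is inside the mouth. Release, move the hand 44 mm up the slope, and look.

Call:
{"op": "send_rows", "data": {
  "moves": [0,0,0,0,0,0,0,0,0,0,-2,0,-10,0,-8,0,-20,0,-14,0,-38,0,-24,0,-38,0,-24,0],
  "hand": 0.25
}}

```text
clock: 33.2
tcp_pos: [0.5054, -0.0261, 0.0957]
orientation: [-1.176, 2.909, -0.0]
contact_force: [0.1, 0.2, 0.5]
grip_width: 0.0642
```

```bash
python3 -c "
from h import *
st()
b=r.grab_frame('scene')['img'][190:270,160:270,::-1]
cv2.imwrite('pics/a26.png',cv2.resize(b,None,fx=7,fy=7,interpolation=cv2.INTER_CUBIC))
"
```

```text
t33.20 tcp [ 0.5054 -0.0261  0.0957] yaz 134.0 F [0.1 0.2 0.5] w 0.0642 J [ 0.59  0.51 -0.82  2.03  0.52  0.81  1.8 ] tiltz [ 0.004  0.001 -1.   ]
```

View pics/a26.png

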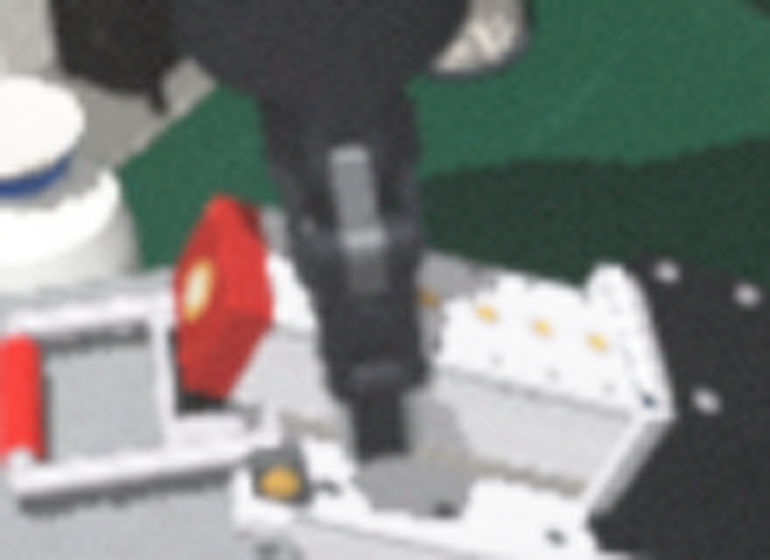

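Filter stayed; the fingers now straddle it 45 mm from the red end. Grip and slide home.

Call:
{"op": "send_rows", "data": {
  "moves": [0,0,0,0,0,0,0,0,0,0,0,0,0,0,0,0],
  "hand": 1,
  "newtons": 50
}}

```text
clock: 33.75
tcp_pos: [0.5026, -0.0287, 0.0941]
orientation: [1.173, -2.913, 0.0]
contact_force: [-1.9, -1.6, 2.1]
grip_width: 0.0456
```

Call:
{"op": "send_rows", "data": {
  "moves": [5,0,3,0,10,0,6,0,14,0,8,0,19,0,11,0,24,0,14,0,24,0,14,0]
}}

```text
clock: 34.5
tcp_pos: [0.4861, -0.0451, 0.0807]
orientation: [-1.174, 2.913, -0.001]
contact_force: [-0.4, -1.2, 5.8]
grip_width: 0.0457
```

```bash
python3 -c "
from h import *
st()
b=r.grab_frame('scene')['img'][190:270,160:270,::-1]
cv2.imwrite('pics/a27.png',cv2.resize(b,None,fx=7,fy=7,interpolation=cv2.INTER_CUBIC))
"
```

```text
t34.50 tcp [ 0.4861 -0.0451  0.0807] yaz 133.9 F [-0.4 -1.2  5.8] w 0.0457 J [ 0.62  0.51 -0.81  2.08  0.54  0.76  1.81] tiltz [ 0.001 -0.    -1.   ]
```

View pics/a27.png

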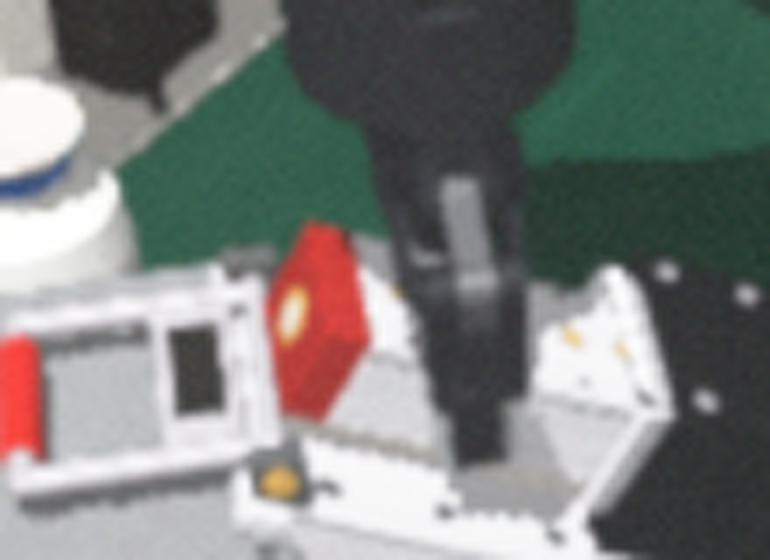

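Call:
{"op": "send_rows", "data": {
  "moves": [3,0,2,0,5,0,3,0,8,0,4,0,10,0,6,0,10,0,6,0]
}}

```text
clock: 35.17
tcp_pos: [0.484, -0.0477, 0.0785]
orientation: [-1.174, 2.902, -0.001]
contact_force: [-1.0, 7.9, 34.5]
grip_width: 0.0455
```

```bash
python3 -c "
from h import *
o,M=st();print(M.T@o['contact_force'])
b=r.grab_frame('scene')['img'][190:270,160:270,::-1]
cv2.imwrite('pics/a28.png',cv2.resize(b,None,fx=7,fy=7,interpolation=cv2.INTER_CUBIC))
"
```

```text
t35.17 tcp [ 0.484  -0.0477  0.0785] yaz 134.0 F [-1.   7.9 34.5] w 0.0455 J [ 0.63  0.51 -0.81  2.09  0.54  0.75  1.82] tiltz [ 0.011  0.003 -1.   ]
[ -5.1309   6.2269 -34.5226]
```

View pics/a28.png

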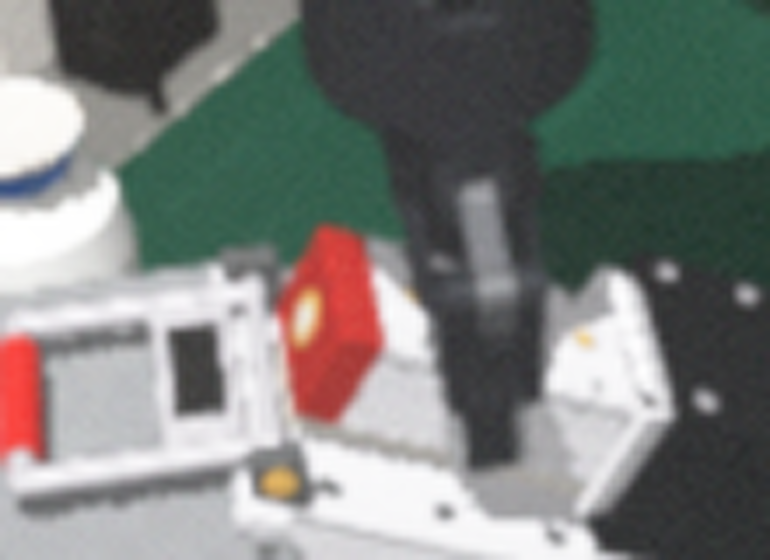

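```bash
python3 -c "
from h import *
b=r.grab_frame('scene')['img'][210:270,185:270,::-1]
cv2.imwrite('pics/a29.png',cv2.resize(b,None,fx=9,fy=9,interpolation=cv2.INTER_CUBIC))
a=cv2.imread('pics/scene0.png')
"
```

```text
(no output)
```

View pics/a29.png

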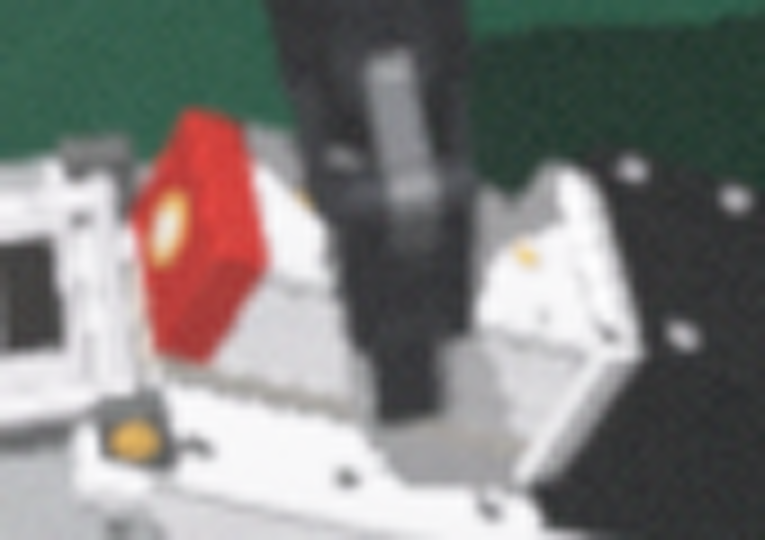

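```bash
python3 -c "
from h import *
a=cv2.resize(cv2.imread('pics/a9.png'),(150,150),interpolation=cv2.INTER_AREA)[60:120,65:150]
b=cv2.resize(cv2.imread('pics/a29.png'),(85,60),interpolation=cv2.INTER_AREA)
m=np.vstack([a[10:45,10:50],b[10:45,10:50]])
cv2.imwrite('pics/a30.png',cv2.resize(np.hstack([a[10:50,5:45],b[10:50,5:45]]),(800,400),interpolation=cv2.INTER_CUBIC))
"
```

```text
(no output)
```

View pics/a30.png

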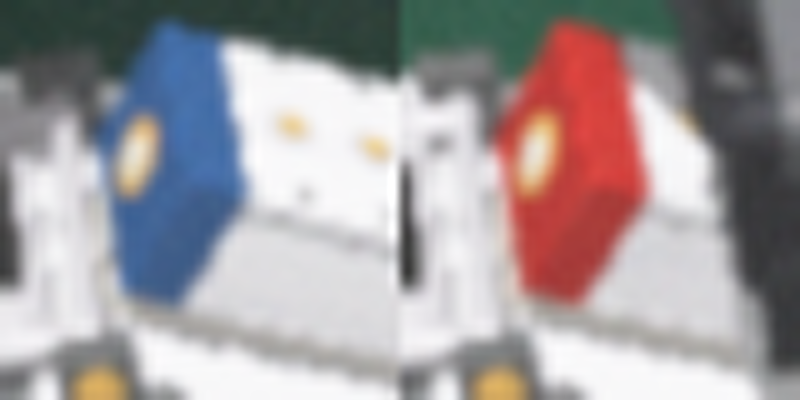

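The red cap now sits at the same pixels the blue cap had when seated (left/right comparison within ~0.4 px), and the push met 34 N: home. Release and rise.

Call:
{"op": "send_rows", "data": {
  "moves": [0,0,0,0,0,0,0,0,0,0,0,0,-3,0,-10,0,-3,0,-50,0,-3,0,-100,0,-3,0,-125,0,-3,0,-125,0],
  "hand": 0.25
}}

```text
clock: 36.28
tcp_pos: [0.4821, -0.0496, 0.2015]
orientation: [-1.173, 2.911, -0.004]
contact_force: [0.0, -0.7, -0.4]
grip_width: 0.0639
```

```bash
python3 -c "
from h import *
go([.5735,.0362,.18],43.86)
b=r.grab_frame('scene')['img'][190:270,160:270,::-1]
cv2.imwrite('pics/a31.png',cv2.resize(b,None,fx=7,fy=7,interpolation=cv2.INTER_CUBIC))
"
```

```text
t36.27 tcp [ 0.4821 -0.0496  0.2015] yaz 133.9 F [ 0.  -0.7 -0.4] w 0.0639 J [ 0.77  0.33 -0.94  1.99  0.32  0.98  2.01] tiltz [ 0.004 -0.001 -1.   ]
  -> shift [-125.2   -1.5   21.8] turn 90.0
```

View pics/a31.png

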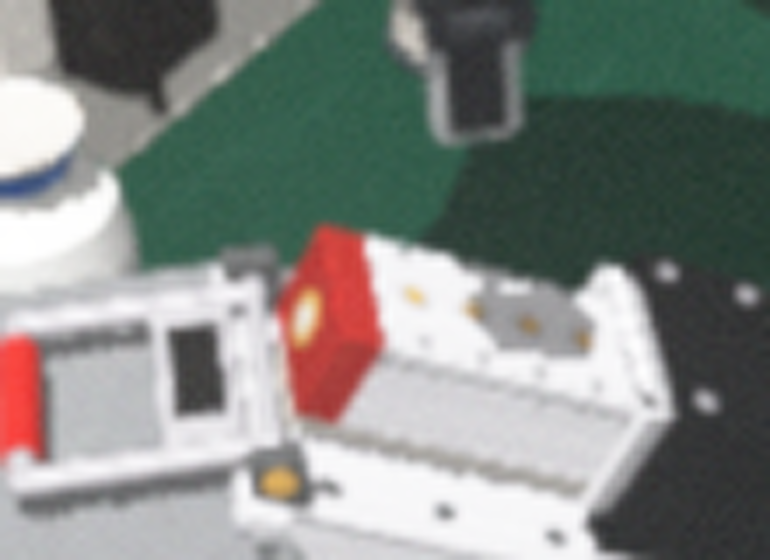

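Filter home and free, screw side up. Go to the bail bar, jaws across it.

Call:
{"op": "send_rows", "data": {
  "moves": [-125,-1,0,90,-125,-1,0,90,-125,-1,0,90,-125,-1,0,90,-125,-1,0,90,-125,-1,0,90,-125,-1,0,90,-125,-1,0,90],
  "hand": 0.55
}}

```text
clock: 37.33
tcp_pos: [0.5704, 0.0362, 0.1975]
orientation: [-1.119, -2.933, 0.002]
contact_force: [0.3, -0.2, 0.2]
grip_width: 0.0386
```

```bash
python3 -c "
from h import *
go([.5735,.0365,.11],43.86)
"
```

```text
t37.33 tcp [0.5704 0.0362 0.1975] yaz 48.2 F [ 0.3 -0.2  0.2] w 0.0386 J [ 0.28  0.4  -0.58  1.81  0.26  1.01  0.44] tiltz [-0.003 -0.    -1.   ]
  -> shift [-2.3  2.5 87.5] turn 4.4
```

Call:
{"op": "send_rows", "data": {
  "moves": [-2,2,40,4,-2,2,70,4,-2,2,88,4,-2,2,95,4,-2,2,98,4,-2,2,98,4]
}}

```text
clock: 38.08
tcp_pos: [0.5748, 0.0365, 0.1019]
orientation: [1.213, 2.897, 0.001]
contact_force: [-0.3, 0.0, 0.5]
grip_width: 0.0387
```

```bash
python3 -c "
from h import *
go([.5735,.0365,.0995],43.86)
b=r.grab_frame('scene')['img'][190:270,130:240,::-1]
cv2.imwrite('pics/a32.png',cv2.resize(b,None,fx=7,fy=7,interpolation=cv2.INTER_CUBIC))
"
```

```text
t38.08 tcp [0.5748 0.0365 0.1019] yaz 44.6 F [-0.3  0.   0.5] w 0.0387 J [ 0.23  0.52 -0.52  1.88  0.34  0.83  0.31] tiltz [ 0.001  0.    -1.   ]
  -> shift [ 0.9 -1.   2.4] turn 0.7
```

View pics/a32.png

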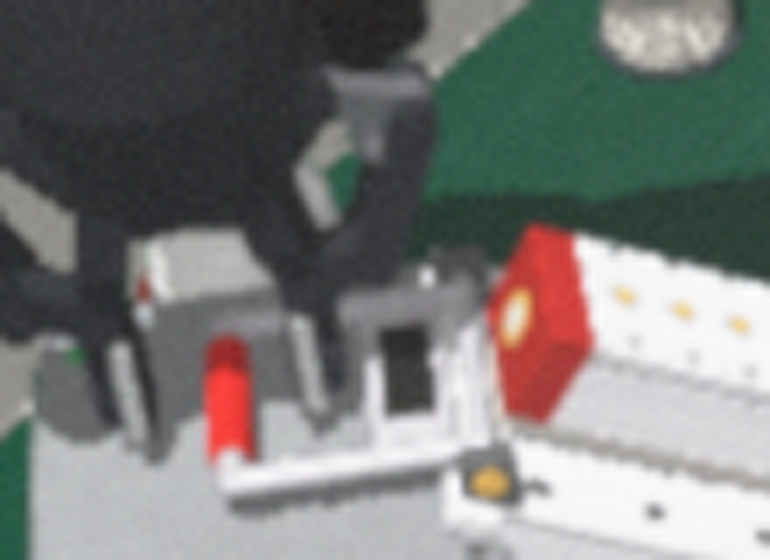

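Bar (228,400) between the fingers, inner finger inside the open loop. Close.

Call:
{"op": "send_rows", "data": {
  "moves": [1,-1,2,1,1,-1,2,1,1,-1,2,1,1,-1,2,1,1,-1,2,1],
  "hand": 1,
  "newtons": 25
}}

```text
clock: 38.75
tcp_pos: [0.5737, 0.0372, 0.0998]
orientation: [1.237, 2.886, 0.002]
contact_force: [2.6, 3.1, 1.4]
grip_width: 0.0109
```

```bash
python3 -c "
from h import *
st()
p0=2*np.pi/3-2.07
for th in [1.87,1.67,1.47,1.27,1.07,.87,.67,.47,.3,.2,.1,.05,0]:
  p=2*np.pi/3-th; print(th,round(66*(np.cos(p)-np.cos(p0))),round(-66*(np.sin(p)-np.sin(p0))))
"
```

```text
t38.75 tcp [0.5737 0.0372 0.0998] yaz 43.6 F [2.6 3.1 1.4] w 0.0109 J [ 0.22  0.52 -0.51  1.88  0.34  0.82  0.29] tiltz [ 0.002  0.001 -1.   ]
1.87 -2 -13
1.67 -6 -26
1.47 -12 -37
1.27 -21 -47
1.07 -32 -55
0.87 -44 -60
0.67 -56 -64
0.47 -70 -64
0.3 -81 -63
0.2 -87 -61
0.1 -93 -59
0.05 -96 -57
0 -99 -56
```

Call:
{"op": "send_rows", "data": {
  "moves": [0,-2,-13,0,0,-6,-26,0,0,-12,-37,0,0,-21,-47,0,0,-32,-55,0,0,-44,-60,0,0,-56,-64,0,0,-56,-64,0]
}}

```text
clock: 39.75
tcp_pos: [0.5346, -0.0003, 0.1667]
orientation: [1.236, 2.883, 0.007]
contact_force: [-1.5, 6.1, 20.5]
grip_width: 0.0109
```

```bash
python3 -c "
from h import *
st()
b=r.grab_frame('scene')['img'][170:270,130:240,::-1]
cv2.imwrite('pics/a33.png',cv2.resize(b,None,fx=6,fy=6,interpolation=cv2.INTER_CUBIC))
"
```

```text
t39.75 tcp [ 0.5346 -0.0003  0.1667] yaz 43.6 F [-1.5  6.1 20.5] w 0.0109 J [ 0.34  0.37 -0.56  1.93  0.25  0.9   0.42] tiltz [ 0.006  0.002 -1.   ]
```

View pics/a33.png

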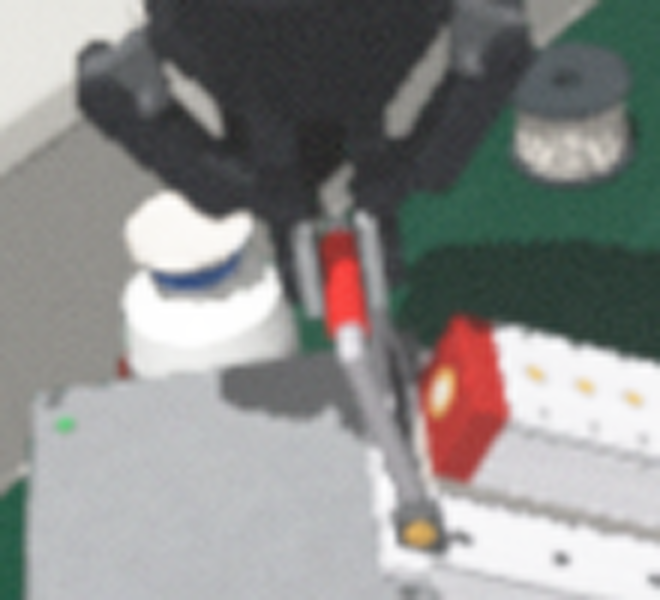

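Bail is up to about 0.7 rad with the sleeve held. Finish, a little higher to unload.

Call:
{"op": "send_rows", "data": {
  "moves": [0,-7,-3,0,0,-14,-3,0,0,-25,-2,0,0,-31,0,0,0,-37,2,0,0,-40,4,0,0,-40,4,0]
}}

```text
clock: 40.67
tcp_pos: [0.5028, -0.0304, 0.1591]
orientation: [-1.239, -2.886, 0.002]
contact_force: [0.9, 0.8, 4.0]
grip_width: 0.0109
```

```bash
python3 -c "
from h import *
st()
b=r.grab_frame('scene')['img'][170:270,130:240,::-1]
cv2.imwrite('pics/a34.png',cv2.resize(b,None,fx=6,fy=6,interpolation=cv2.INTER_CUBIC))
"
```

```text
t40.67 tcp [ 0.5028 -0.0304  0.1591] yaz 43.5 F [0.9 0.8 4. ] w 0.0109 J [ 0.4   0.34 -0.56  2.    0.23  0.87  0.48] tiltz [-0.001 -0.001 -1.   ]
```

View pics/a34.png

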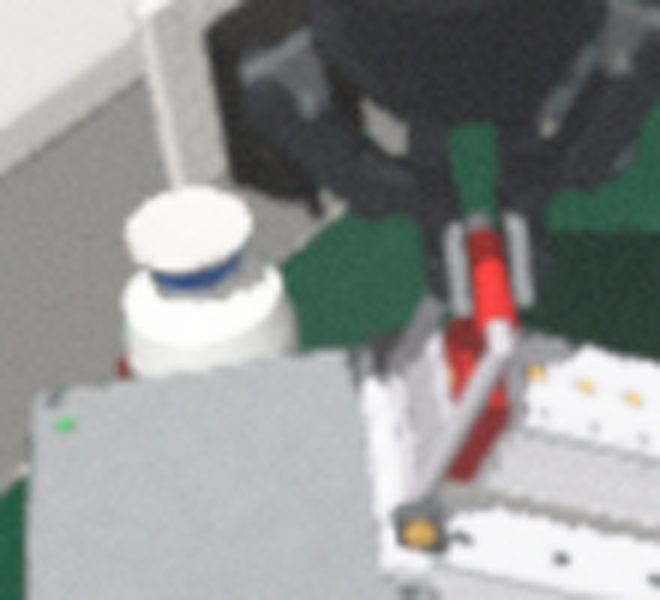

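Bar knee at (213,225) full-frame, as in the first picture (212,224.5). One more light nudge forward, then release and rise.

Call:
{"op": "send_rows", "data": {
  "moves": [0,-3,2,0,0,-3,2,0,0,-3,2,0]
}}

```text
clock: 41.1
tcp_pos: [0.502, -0.0312, 0.1581]
orientation: [1.237, 2.886, 0.002]
contact_force: [1.1, 2.6, 8.5]
grip_width: 0.0105
```

```bash
python3 -c "
from h import *
o,M=st(); print(M.T@o['contact_force'])
"
```

```text
t41.10 tcp [ 0.502  -0.0312  0.1581] yaz 43.6 F [1.1 2.6 8.5] w 0.0105 J [ 0.41  0.34 -0.56  2.    0.23  0.86  0.48] tiltz [ 0.002  0.    -1.   ]
[ 1.0996  2.5584 -8.5092]
```

Call:
{"op": "send_rows", "data": {
  "moves": [0,0,0,0,0,0,0,0,0,0,0,0,0,0,-20,0,0,0,-60,0,0,0,-110,0,0,0,-110,0],
  "hand": 0.6
}}

```text
clock: 41.98
tcp_pos: [0.5033, -0.0316, 0.2709]
orientation: [1.236, 2.881, 0.003]
contact_force: [0.1, 0.2, -0.4]
grip_width: 0.0341
```

Call:
{"op": "send_rows", "data": {
  "moves": [-60,-180,-20,0,-60,-180,-20,0,-60,-180,-20,0,-60,-180,-20,0,-60,-180,-20,0]
}}

```text
clock: 42.6
tcp_pos: [0.4116, -0.1991, 0.2865]
orientation: [-1.239, -2.885, -0.0]
contact_force: [0.4, 0.4, 0.7]
grip_width: 0.0344
```

```bash
python3 -c "
from h import *
st()
fs=r.grab_frame('scene');ft=r.grab_frame('top')
cv2.imwrite('pics/s_end.png',fs['img'][:,:,::-1]);cv2.imwrite('pics/t_end.png',ft['img'][:,:,::-1])
a=cv2.imread('pics/scene0.png')[190:270,160:270];b=fs['img'][190:270,160:270,::-1]
cv2.imwrite('pics/cmp.png',cv2.resize(np.hstack([a,b]),(800,290),interpolation=cv2.INTER_CUBIC))
"
```

```text
t42.60 tcp [ 0.4116 -0.1991  0.2865] yaz 43.5 F [0.4 0.4 0.7] w 0.0344 J [ 0.75  0.09 -0.46  1.96  0.04  1.11  1.03] tiltz [-0.001  0.001 -1.   ]
```

View pics/cmp.png

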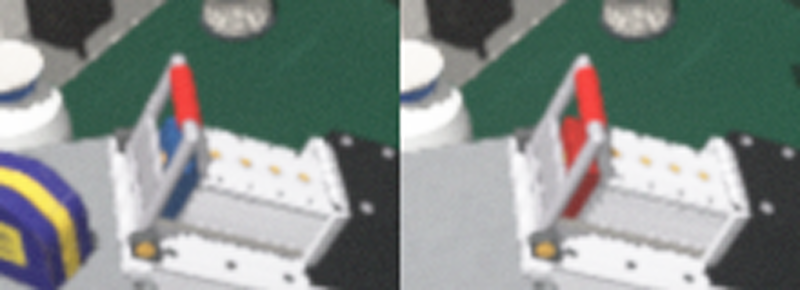

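View pics/t_end.png

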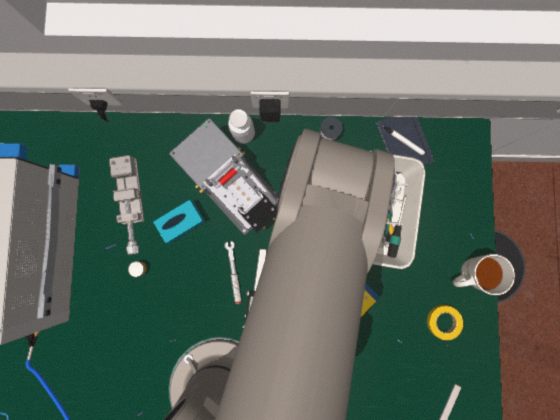

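View pics/s_end.png

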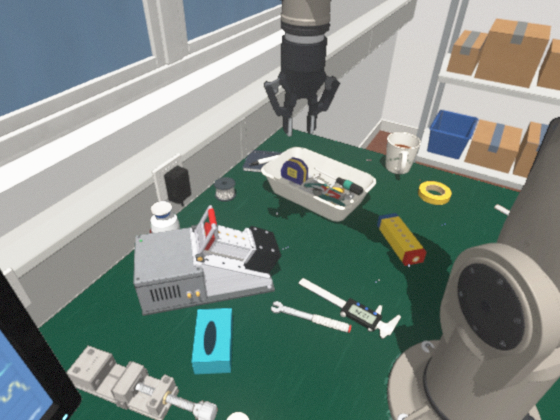

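The end picture matches the first one: the bail stands where it was and the red cap sits where the blue cap was. The tape is in the bin, the bystanders are unmoved, and the arm is clear. Handing in.

```bash
python3 -c "
from h import *
print(r.hand_in()); st()"
```

```text
the job is handed in; nothing more can be done
None
the job is handed in; nothing more can be done
```

The filter is now turned end for end, blue end home in the socket and screw side up. The tape measure is in the white bin and the bail is back up. I handed the job in after about 43 s on the robot's clock.

**How it went:** I put the tape measure in the empty end of the bin, gripped the bail's sleeve and folded the bail back to its stop, then drew the filter out. The moves could only turn the tool about the vertical, so I could not tilt the fingers 30° as the task advised. Instead I let the filter pivot in the pads, first flat against the bench, then down onto the runner. I then regripped it further up, slid it in until it stopped, and swung the bail up again.

**Last checks:**
- **Filter:** the red cap is at the pixels where the blue cap was when seated (within about 0.5 px, roughly 1 mm), and the final push met about 34 N.
- **Bail:** it stands within about 1 px of its starting position, if anything slightly further forward. Its plate closed behind the filter.
- **Tape measure:** it is standing in the bin.
- **Bottle, spool and carton:** they look unmoved in both cameras.
- **Arm:** it is clear of everything, with the force reading at about zero.

**Disagreements:** the cradle fit and the triangulated bar position differed by 2–4 mm, which I corrected by feel at the grasps. Pressing the bail down at its stop briefly reached 39 N upward, and pressing the filter flush onto the slope reached 43 N. Both were at the fingers or filter, not the gripper body. The hand-in gave no verdict.

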